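Snap the lid of a stock bin shut all round

ROBOT

A 7-joint arm with a two-finger parallel gripper is mounted at the origin on the work surface. World frame = base frame: x ahead of the robot, y to its left, z up, the work surface at z = 0. Lengths are in m, angles in rad, forces in N, time in s.
With the tool pointing down it reaches from about 0.425 to 0.925 m from the base axis. Payload 6.8 kg.
Tool frame: the origin (TCP) lies midway between the tips of the shut fingers; the grasp point (between the pads) lies behind it (manip.hold_point_z is the z of the grasp point in the tool frame, in m); z points along the fingers, y is the direction in which the jaws open and shut (so a half turn about z gives the same grasp; the last joint's range is limited). The gripper opens to 85 mm and grips with 20 to 120 N. Pads are 22 mm wide; open, the fingers measure 114 mm over their backs; the gripper's body (76 mm by 85 mm) begins 54 mm behind the grasp point. The pads swing forward as they close: fully open they stand 13 mm farther back than shut.
Start: joints at [-1.262, 0.477, 0.022, 1.555, -0.011, 1.109, -0.083], TCP at [0.273, 0.617, 0.206] pointing down, gripper open.
Joint ranges: [-2.96, 2.96], [-0.34, 2.1], [-1.41, 1.46], [0.24, 2.44], [-1.37, 4.51], [0.17, 1.92], [-2.96, 2.96]. Speed limits (rad/s): [2.39, 2.39, 3.14, 3.14, 3.14, 3.14, 3.14].

INTERFACE

Orientations are given as a 3x3 rotation matrix whose columns are the frame's x, y, z axes.
In Python, from workcell import manip gives the robot as it stands. The module is installed in compiled form; this text tells all that it offers.
- The arm moves only by the tool move_arm, never from a script. Its argument "commands" is a list of rows, each an object of numbers: "grip": the finger opening in m, from 0 to 0.0854; "x", "y", "z": the shift along the tool's x, y, z in m; "rx", "ry", "rz": the turn, a rotation vector about the tool's x, y, z in rad. A call has 1 to 12 rows; each row shifts and turns the commanded pose from where the row before left it, along the tool's axes as they then stand; what a row does not reach is not made up. A row lasts 1/12 s, in which the tool goes at most 41.7 mm and 7.16 degrees, less where a joint would pass 70% of its speed; a pose out of reach is approached as far as the arm can. A call with a gripper value outside its range is refused whole. The fingers move at their own pace and stop on an object; "squeeze" is the grip in N (left out, the last holds). Time passes only in rows, so rows that do not move let the fingers close. It gives the time, the measured TCP pose, the force and the opening at its end, in the units of the state.
- manip.get_obs(): the state, without advancing time (a new reading comes with each control period).
- manip.read_camera(name): name is "scene" or "top"; returns a dict with "frame" (400x640x3 uint8, blue, green, red), "fx", "fy", "cx", "cy" (pixels), "R" (3x3) and "t" (3): a world point X has camera coordinates R X + t. Camera axes: x right, y down, z forward; pixel columns grow to the right and rows downward; lengths in m; the calibration is good to about 2 mm. A picture is of the moment at which its call begins. There is no depth.
- manip.sign_off(): hands the job in, once; it reports no verdict.
The state is a dict: "time_s": time; "joint_positions": joint angles; "joint_velocities": joint speeds; "joint_torque": joint torques, N m; "ee_pos": TCP position; "ee_rot": TCP orientation; "contact_force": force on the tool from outside, world axes, zero at the start; "moment": the same for the moment, N m; "finger_gap": finger opening in m.
Only numpy, scipy, OpenCV 4.12 (cv2) and the standard library are available. Lean on these libraries where they do the work, as an engineer would, in place of code of your own. Each camera call takes 0.05 s, during which the arm holds its last target.

TASK

The grey lid of the blue stock bin is on but not yet clicked down: go round its rim with the fingertips and press each section down until all six have clicked shut and lie flush. Only press: do not pick up, tip or push away the bin, and leave the other things on the bench where they are. Finish with the hand clear of everything.

Things in the scene. Friction and masses are not known exactly. Their poses are not given: they have to be found in the camera images.
- bin: The lidded stock bin: blue box, light grey clip-on lid, loose on the bench, 0.7 to 1 kg. 206 (own x, long) x 156 (own y) mm over the lid's rim, 121 mm high with the lid shut; foot 188 x 138 mm. Origin: centre of its underside; z up.
- lid_panel (a point): Centre of the top of the lid's recessed, unmoving middle panel (150 x 100 mm), 116 mm above the bin's underside; axes as the bin's. The 27 mm wide rim round it is slit into six springy sections, counter-clockwise from above: a = +x short end with its corners, b, c = halves of the +y long side (b towards +x), d = -x short end with its corners, e, f = halves of the -y long side (f towards +x).
- seg_a (a joint): Lid section a (the short end at the bin's own +x). Angle in rad: 0 = clicked shut, flush; 0.38 = standing, outer edge 10 mm proud. Hinges on its inner edge, 14.5 mm inside the pad's centre. Pushed at the pad it resists with up to about 10 N (at 1 to 2 mm of its 5 mm travel), trips at about 0.12 rad and then pulls itself shut and stays; let go earlier, it springs up.
- seg_b (a joint): Lid section b (the +x half of the long side at the bin's own +y). Angle in rad: 0 = clicked shut, flush; 0.38 = standing, outer edge 10 mm proud. Hinges on its inner edge, 14.5 mm inside the pad's centre. Pushed at the pad it resists with up to about 10 N (at 1 to 2 mm of its 5 mm travel), trips at about 0.12 rad and then pulls itself shut and stays; let go earlier, it springs up.
- seg_c (a joint): Lid section c (the -x half of the long side at +y). Angle in rad: 0 = clicked shut, flush; 0.38 = standing, outer edge 10 mm proud. Hinges on its inner edge, 14.5 mm inside the pad's centre. Pushed at the pad it resists with up to about 10 N (at 1 to 2 mm of its 5 mm travel), trips at about 0.12 rad and then pulls itself shut and stays; let go earlier, it springs up.
- seg_d (a joint): Lid section d (the short end at -x). Angle in rad: 0 = clicked shut, flush; 0.38 = standing, outer edge 10 mm proud. Hinges on its inner edge, 14.5 mm inside the pad's centre. Pushed at the pad it resists with up to about 10 N (at 1 to 2 mm of its 5 mm travel), trips at about 0.12 rad and then pulls itself shut and stays; let go earlier, it springs up.
- seg_e (a joint): Lid section e (the -x half of the long side at -y). Angle in rad: 0 = clicked shut, flush; 0.38 = standing, outer edge 10 mm proud. Hinges on its inner edge, 14.5 mm inside the pad's centre. Pushed at the pad it resists with up to about 10 N (at 1 to 2 mm of its 5 mm travel), trips at about 0.12 rad and then pulls itself shut and stays; let go earlier, it springs up.
- seg_f (a joint): Lid section f (the +x half of the long side at -y). Angle in rad: 0 = clicked shut, flush; 0.38 = standing, outer edge 10 mm proud. Hinges on its inner edge, 14.5 mm inside the pad's centre. Pushed at the pad it resists with up to about 10 N (at 1 to 2 mm of its 5 mm travel), trips at about 0.12 rad and then pulls itself shut and stays; let go earlier, it springs up.
- seg_a_pad (a point): Centre of the darker ribbed thumb pad (14 x 34 mm, the long way along the rim) on top of section a; moves with the section. When shut it lies at (90.5, 0, 121) mm in the bin's frame (its underside's centre); standing, about 5 mm higher. Own x points outward from the lid, y along the rim, z out of the top face.
- seg_b_pad (a point): Centre of the darker ribbed thumb pad (14 x 34 mm, the long way along the rim) on top of section b; moves with the section. When shut it lies at (37.9, 65.5, 121) mm in the bin's frame (its underside's centre); standing, about 5 mm higher. Own x points outward from the lid, y along the rim, z out of the top face.
- seg_c_pad (a point): Centre of the darker ribbed thumb pad (14 x 34 mm, the long way along the rim) on top of section c; moves with the section. When shut it lies at (-37.9, 65.5, 121) mm in the bin's frame (its underside's centre); standing, about 5 mm higher. Own x points outward from the lid, y along the rim, z out of the top face.
- seg_d_pad (a point): Centre of the darker ribbed thumb pad (14 x 34 mm, the long way along the rim) on top of section d; moves with the section. When shut it lies at (-90.5, 0, 121) mm in the bin's frame (its underside's centre); standing, about 5 mm higher. Own x points outward from the lid, y along the rim, z out of the top face.
- seg_e_pad (a point): Centre of the darker ribbed thumb pad (14 x 34 mm, the long way along the rim) on top of section e; moves with the section. When shut it lies at (-37.9, -65.5, 121) mm in the bin's frame (its underside's centre); standing, about 5 mm higher. Own x points outward from the lid, y along the rim, z out of the top face.
- seg_f_pad (a point): Centre of the darker ribbed thumb pad (14 x 34 mm, the long way along the rim) on top of section f; moves with the section. When shut it lies at (37.9, -65.5, 121) mm in the bin's frame (its underside's centre); standing, about 5 mm higher. Own x points outward from the lid, y along the rim, z out of the top face.
- marker: Bystander: white marker pen with black cap lying beside one short end of the bin, 140 mm long, 15 mm thick, along its own x. Origin: centre of its underside.
- jar: Bystander: clear jar with red cap standing at the other short end of the bin, 54 mm across, 75 mm high. Origin: centre of its underside.
- bolt: Bystander: steel bolt standing on its head near the jar, 24 mm across the head, 60 mm high. Origin: centre of its underside.
- tape: Bystander: brown roll of packing tape lying flat, 110 mm across, 48 mm high. Origin: centre of its underside.
- scanner: Bystander: grey and black hand-held code scanner lying on its side, about 110 x 170 mm, 52 mm high. Origin: underside, below its head.
- knife: Bystander: orange safety knife, 175 x 30 mm, 20 mm high. Origin: centre of the handle's underside.
- pick_bin: Bystander: small empty open blue bin, 150 x 100 mm, 70 mm high. Origin: centre of its underside.

How it is judged:
At the end, for the whole second after the job is handed in: All six lid sections read below 0.05 rad (clicked shut); the bin stands flat and still on the bench (underside below 8 mm, tilt below 0.05 rad) within 40 mm of where it was; every bystander is within 30 mm of where it was (value of joint each of seg_a, seg_b, seg_c, seg_d, seg_e, seg_f below 0.05 rad and height (world z) of bin below 0.008 m and angle between bin's own z axis and vertical below 0.05 rad and distance of bin from where it was at the start of the episode below 0.04 m and linear speed of bin below 0.01 m/s and distance of each of marker, jar, bolt, tape, scanner, knife, pick_bin from where it was at the start of the episode below 0.03 m); the robot touches nothing.
It fails at once if the arm or the gripper's body, rather than the fingers, leans on the bin (more than 5 N) (contact force between the arm and bin above 5 N).
It fails at once if the bin is lifted off the bench (more than 15 mm) (height (world z) of bin above 0.015 m).
It fails at once if the bin is tipped (more than 0.15 rad) (angle between bin's own z axis and vertical above 0.15 rad).
It fails at once if the bin is pushed away (more than 40 mm) (distance of bin from where it was at the start of the episode above 0.04 m).
It fails at once if a bystander is picked up or knocked away (moved more than 30 mm) (distance of any of marker, jar, bolt, tape, scanner, knife, pick_bin from where it was at the start of the episode above 0.03 m).
It also fails if it takes over 53 s, if anything falls off the work surface, if the arm or the gripper's body presses on something with over 40 N, if the wrist force passes 120 N, or if a joint passes its speed limit or range.

## Working session

There is one attempt and no reset: what is moved stays moved. The work goes in short steps, Python scripts to look and compute and a tool call to move; the robot and the scene stay as the last step left them, time stands still between calls to the robot, and variables do not carry over. Pictures are saved under pics/ and viewed, and the job is handed in when it is done.

Besides the shell and the picture viewer there is one more tool, called after "Call:" by a JSON object that holds its "method" and its "body", one argument or row to a line. move_arm: Moves the arm, as the interface text tells. Its arguments: {"type":"object","properties":{"commands":{"type":"array","items":{"type":"object","properties":{"grip":{"type":"number"},"x":{"type":"number"},"y":{"type":"number"},"z":{"type":"number"},"rx":{"type":"number"},"ry":{"type":"number"},"rz":{"type":"number"}}}},"squeeze":{"type":"number"}},"required":["commands"]}

```bash
mkdir -p pics
python3 - <<'E'
from workcell import manip
import cv2,numpy as np
o=manip.get_obs();print({k:np.round(v,3).tolist() for k,v in o.items()},manip.hold_point_z)
for n in("scene","top"):
    c=manip.read_camera(n);cv2.imwrite(f"pics/{n}0.png",c["frame"]);print(n,c["fx"],c["cx"],c["cy"],np.round(c["R"],3).tolist(),np.round(c["t"],3))
E
```

```text
{'time_s': 0.0, 'joint_positions': [-1.262, 0.478, 0.022, 1.556, -0.012, 1.109, -0.083], 'joint_velocities': [0.001, 0.001, 0.0, -0.002, -0.0, -0.0, -0.0], 'joint_torque': [-0.0, -59.645, 1.607, -28.121, 0.012, 0.009, 0.0], 'ee_pos': [0.273, 0.617, 0.205], 'ee_rot': [[-0.914, 0.405, -0.001], [0.405, 0.914, -0.002], [-0.0, -0.002, -1.0]], 'contact_force': [-0.46, 0.982, 0.624], 'moment': [-0.021, 0.007, -0.026], 'finger_gap': 0.085} -0.0187
scene 452.474010387503 319.80486520428843 200.34627148235845 [[0.816, 0.578, 0.016], [0.461, -0.633, -0.622], [-0.349, 0.515, -0.782]] [-0.433 -0.169  1.719]
top 366.39787286210435 321.88046438266844 205.04140445912225 [[0.009, -1.0, -0.006], [-0.998, -0.008, -0.064], [0.064, 0.006, -0.998]] [-0.013  0.511  1.06 ]
```

View pics/scene0.png

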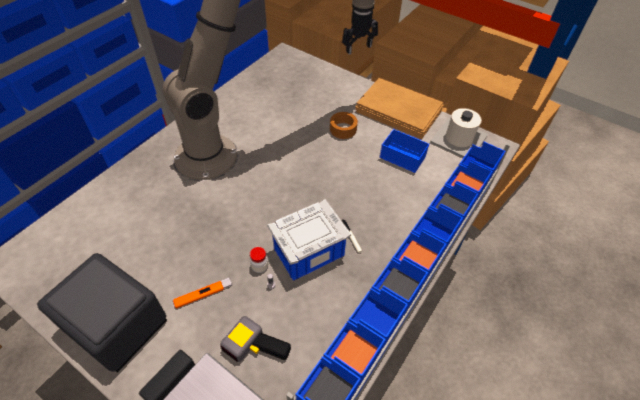

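View pics/top0.png

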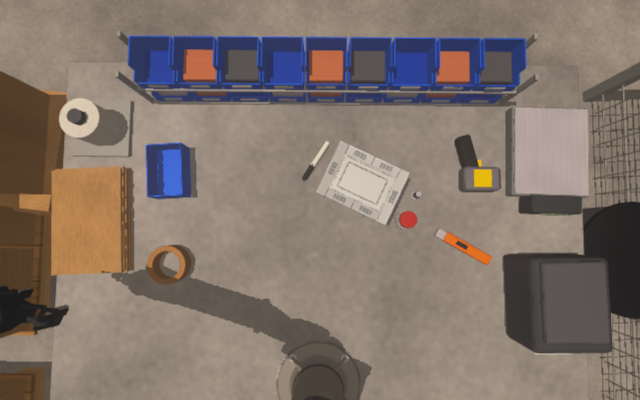

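The top view shows the grey lid centred near (363,182), turned about 25°. The marker is at (316,160), the jar at (408,219) and the bolt at (418,195).

Run:
```python
from workcell import manip
import cv2,numpy as np
c=manip.read_camera("top");f=c["frame"]
cv2.imwrite("pics/topz.png",cv2.resize(f[125:245,290:430],None,fx=5.5,fy=5,interpolation=cv2.INTER_CUBIC)[:600,:800])
s=manip.read_camera("scene")["frame"]
cv2.imwrite("pics/scz.png",cv2.resize(s[190:290,240:370],None,fx=6,fy=6,interpolation=cv2.INTER_CUBIC))
hsv=cv2.cvtColor(f,cv2.COLOR_BGR2HSV)
print(hsv[150:220:6,355].tolist()); print(hsv[182,310:430:6].tolist())
```

```text
[[14, 30, 181], [16, 33, 194], [14, 32, 212], [16, 32, 212], [16, 32, 212], [15, 34, 213], [17, 34, 213], [16, 32, 213], [15, 31, 211], [15, 35, 188], [16, 32, 165], [14, 45, 147]]
[[14, 45, 142], [14, 44, 144], [15, 32, 189], [16, 34, 186], [16, 32, 215], [16, 32, 213], [16, 33, 214], [16, 31, 213], [16, 32, 213], [15, 34, 212], [16, 33, 211], [16, 33, 211], [14, 33, 211], [16, 31, 205], [14, 34, 203], [16, 32, 199], [14, 35, 110], [14, 45, 146], [15, 45, 148], [13, 47, 146]]
```

View pics/topz.png

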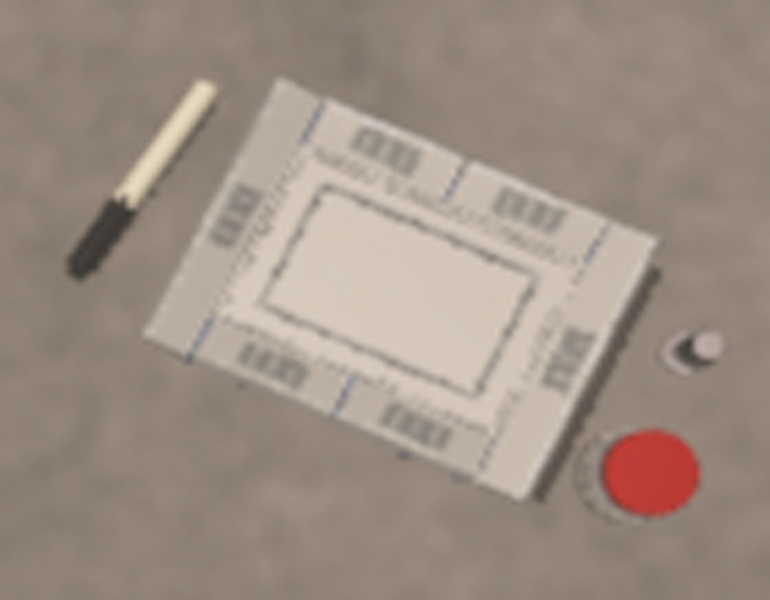

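View pics/scz.png

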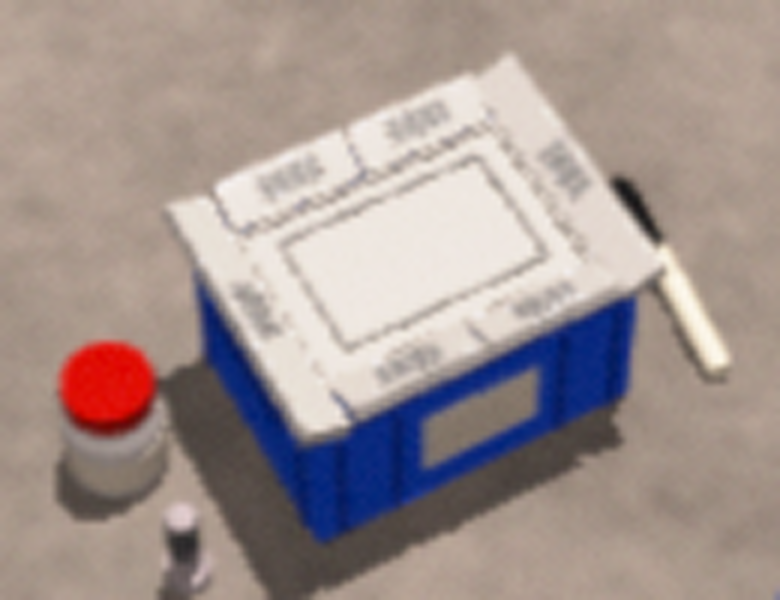

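```bash
cat > h.py <<'E'
from workcell import manip
import cv2,numpy as np
def ray(c,u,v,z):
    d=c["R"].T@np.array([(u-c["cx"])/c["fx"],(v-c["cy"])/c["fy"],1]);o=-c["R"].T@c["t"]
    return (o+d*(z-o[2])/d[2])
E
python3 - <<'E'
from h import *
c=manip.read_camera("top");f=c["frame"]
# pads by zoom
P=[(236,217),(385,151),(530,210),(569,360),(417,425),(273,364)]
W=np.array([ray(c,290+u/5.5,125+v/5,.126)[:2] for u,v in P]);print("pads top\n",W.round(4))
s=manip.read_camera("scene")
S=[(565,168),(543,297),(407,362),(255,310),(290,178),(420,120)]
W2=np.array([ray(s,240+u/6,190+v/6,.126)[:2] for u,v in S]);print("pads scene\n",W2.round(4))
M=np.array([[90.5,0],[37.9,65.5],[-37.9,65.5],[-90.5,0],[-37.9,-65.5],[37.9,-65.5]])/1e3
# order: pick cw/ccw
for nm,w in(("top",W),("scene",W2)):
  for flip in(1,-1):
    m=M*[1,flip]
    mc=m-m.mean(0);wc=w-w.mean(0)
    U,_,Vt=np.linalg.svd(mc.T@wc);D=np.diag([1,np.linalg.det(U@Vt)]);R=(U@D@Vt).T
    e=wc-mc@R.T
    print(nm,flip,np.degrees(np.arctan2(R[1,0],R[0,0])).round(2),w.mean(0).round(4),np.linalg.norm(e,axis=1).round(4))
g=f.astype(int).min(2); 
hsv=cv2.cvtColor(f,cv2.COLOR_BGR2HSV)
m=((hsv[...,2]>160)&(hsv[...,1]<60)).astype(np.uint8);m[:125]=0;m[235:]=0;m[:,:322]=0;m[:,412:]=0
m=cv2.morphologyEx(m,cv2.MORPH_CLOSE,np.ones((5,5)))
k=max(cv2.findContours(m,0,2)[0],key=cv2.contourArea)
w=np.array([ray(c,*p,.131)[:2] for p in k[:,0]],np.float32)
print(cv2.minAreaRect(w))
E
```

```text
pads top
 [[ 0.6019 -0.0373]
 [ 0.6378 -0.1091]
 [ 0.6067 -0.179 ]
 [ 0.5271 -0.1975]
 [ 0.4921 -0.1247]
 [ 0.5238 -0.0556]]
pads scene
 [[ 0.6069 -0.0355]
 [ 0.6425 -0.1073]
 [ 0.6104 -0.1771]
 [ 0.5323 -0.1966]
 [ 0.497  -0.1232]
 [ 0.5287 -0.0543]]
top 1 66.41 [ 0.5649 -0.1172] [0.0032 0.1291 0.1286 0.0031 0.1292 0.1279]
top -1 64.98 [ 0.5649 -0.1172] [0.0025 0.0029 0.0015 0.0018 0.0027 0.0022]
scene 1 66.3 [ 0.5697 -0.1157] [0.0029 0.1289 0.1275 0.0021 0.129  0.1277]
scene -1 65.02 [ 0.5697 -0.1157] [0.0021 0.003  0.0027 0.0013 0.0029 0.0025]
((0.5651370286941528, -0.1148800253868103), (0.2025020569562912, 0.15447638928890228), 65.08008575439453)
```

```bash
cat >> h.py <<'E'
C=np.array([.567,-.116]);th=np.radians(65)
PADS=dict(a=(89.5,0),b=(37.9,64.5),c=(-37.9,64.5),d=(-89.5,0),e=(-37.9,-64.5),f=(37.9,-64.5))
def tgt(k,z):
    x,y=np.array(PADS[k])/1e3;return np.array([C[0]+x*np.cos(th)-y*np.sin(th),C[1]+x*np.sin(th)+y*np.cos(th),z])
def plan(start=None):
    o=manip.get_obs();p=o["ee_pos"];R=o["ee_rot"]
    print("t",round(o["time_s"],2),"p",np.round(p,4),"F",np.round(o["contact_force"],1),"gap",round(o["finger_gap"],4))
    for k in PADS: print(k,tgt(k,.15).round(4),"tool d to z.15:",(R.T@(tgt(k,.15)-p)).round(4))
E
python3 -c "
from h import *
plan()"
```

```text
t 0.3 p [0.2732 0.617  0.206 ] F [-0.2 -0.   0.7] gap 0.0853
a [ 0.6048 -0.0349  0.15  ] tool d to z.15: [-0.5671 -0.4618  0.0563]
b [ 0.5246 -0.0544  0.15  ] tool d to z.15: [-0.5017 -0.5122  0.0563]
c [ 0.4925 -0.1231  0.15  ] tool d to z.15: [-0.5002 -0.5879  0.0563]
d [ 0.5292 -0.1971  0.15  ] tool d to z.15: [-0.5636 -0.6408  0.0564]
e [ 0.6094 -0.1776  0.15  ] tool d to z.15: [-0.6291 -0.5905  0.0564]
f [ 0.6415 -0.1089  0.15  ] tool d to z.15: [-0.6306 -0.5147  0.0563]
```

Call:
{"method": "move_arm", "body": {
  "commands": [
    {"grip": 0, "x": -0.012, "y": -0.01},
    {"grip": 0, "x": -0.024, "y": -0.0195},
    {"grip": 0, "x": -0.024, "y": -0.0195},
    {"grip": 0, "x": -0.024, "y": -0.0195},
    {"grip": 0, "x": -0.024, "y": -0.0195},
    {"grip": 0, "x": -0.024, "y": -0.0195},
    {"grip": 0, "x": -0.024, "y": -0.0195},
    {"grip": 0, "x": -0.024, "y": -0.0195},
    {"grip": 0, "x": -0.024, "y": -0.0195},
    {"grip": 0, "x": -0.024, "y": -0.0195},
    {"grip": 0, "x": -0.024, "y": -0.0195},
    {"grip": 0, "x": -0.024, "y": -0.0195}
  ],
  "squeeze": 40
}}

```text
invalid input
```

Call:
{"method": "move_arm", "body": {
  "commands": [
    {"grip": 0, "x": -0.024, "y": -0.0195},
    {"grip": 0, "x": -0.024, "y": -0.0195},
    {"grip": 0, "x": -0.024, "y": -0.0195},
    {"grip": 0, "x": -0.024, "y": -0.0195},
    {"grip": 0, "x": -0.024, "y": -0.0195},
    {"grip": 0, "x": -0.024, "y": -0.0195},
    {"grip": 0, "x": -0.024, "y": -0.0195},
    {"grip": 0, "x": -0.024, "y": -0.0195},
    {"grip": 0, "x": -0.024, "y": -0.0195},
    {"grip": 0, "x": -0.024, "y": -0.0195},
    {"grip": 0, "x": -0.024, "y": -0.0195},
    {"grip": 0}
  ]
}}

```text
invalid input
```

```bash
python3 -c "
from h import *
plan();print(manip.get_obs()['ee_rot'].round(3))"
```

```text
t 0.3 p [0.2732 0.617  0.206 ] F [-0.2 -0.   0.7] gap 0.0853
a [ 0.6048 -0.0349  0.15  ] tool d to z.15: [-0.5671 -0.4618  0.0563]
b [ 0.5246 -0.0544  0.15  ] tool d to z.15: [-0.5017 -0.5122  0.0563]
c [ 0.4925 -0.1231  0.15  ] tool d to z.15: [-0.5002 -0.5879  0.0563]
d [ 0.5292 -0.1971  0.15  ] tool d to z.15: [-0.5636 -0.6408  0.0564]
e [ 0.6094 -0.1776  0.15  ] tool d to z.15: [-0.6291 -0.5905  0.0564]
f [ 0.6415 -0.1089  0.15  ] tool d to z.15: [-0.6306 -0.5147  0.0563]
[[-0.914  0.405 -0.   ]
 [ 0.405  0.914 -0.001]
 [-0.    -0.001 -1.   ]]
```

Call:
{"method": "move_arm", "body": {
  "commands": [
    {"grip": 0.0, "x": -0.012, "y": -0.01, "z": 0, "rx": 0, "ry": 0, "rz": 0}
  ]
}}

```text
time_s: 0.38
ee_pos: [0.2775, 0.6055, 0.2059]
ee_rot: [[-0.916, 0.401, -0.002], [0.401, 0.916, 0.001], [0.002, 0.001, -1.0]]
contact_force: [-1.1, 0.3, 0.3]
finger_gap: 0.0755
```

Call:
{"method": "move_arm", "body": {
  "commands": [
    {"grip": 0, "x": -0.024, "y": -0.0195, "z": 0, "rx": 0, "ry": 0, "rz": 0},
    {"grip": 0, "x": -0.024, "y": -0.0195, "z": 0, "rx": 0, "ry": 0, "rz": 0},
    {"grip": 0, "x": -0.024, "y": -0.0195, "z": 0, "rx": 0, "ry": 0, "rz": 0},
    {"grip": 0, "x": -0.024, "y": -0.0195, "z": 0, "rx": 0, "ry": 0, "rz": 0},
    {"grip": 0, "x": -0.024, "y": -0.0195, "z": 0, "rx": 0, "ry": 0, "rz": 0},
    {"grip": 0, "x": -0.024, "y": -0.0195, "z": 0, "rx": 0, "ry": 0, "rz": 0},
    {"grip": 0, "x": -0.024, "y": -0.0195, "z": 0, "rx": 0, "ry": 0, "rz": 0},
    {"grip": 0, "x": -0.024, "y": -0.0195, "z": 0, "rx": 0, "ry": 0, "rz": 0},
    {"grip": 0, "x": -0.024, "y": -0.0195, "z": 0, "rx": 0, "ry": 0, "rz": 0},
    {"grip": 0, "x": -0.024, "y": -0.0195, "z": 0, "rx": 0, "ry": 0, "rz": 0},
    {"grip": 0, "x": -0.024, "y": -0.0195, "z": 0, "rx": 0, "ry": 0, "rz": 0},
    {"grip": 0, "x": -0.024, "y": -0.0195, "z": 0, "rx": 0, "ry": 0, "rz": 0}
  ]
}}

```text
time_s: 1.38
ee_pos: [0.4493, 0.2712, 0.2065]
ee_rot: [[-0.914, 0.405, 0.0], [0.405, 0.914, 0.0], [-0.0, 0.0, -1.0]]
contact_force: [0.4, 0.3, -0.6]
finger_gap: -0.0001
```

Call:
{"method": "move_arm", "body": {
  "commands": [
    {"grip": 0, "x": -0.024, "y": -0.0195, "z": 0, "rx": 0, "ry": 0, "rz": 0},
    {"grip": 0, "x": -0.024, "y": -0.0195, "z": 0, "rx": 0, "ry": 0, "rz": 0},
    {"grip": 0, "x": -0.024, "y": -0.0195, "z": 0, "rx": 0, "ry": 0, "rz": 0},
    {"grip": 0, "x": -0.024, "y": -0.0195, "z": 0, "rx": 0, "ry": 0, "rz": 0},
    {"grip": 0, "x": -0.024, "y": -0.0195, "z": 0, "rx": 0, "ry": 0, "rz": 0},
    {"grip": 0, "x": -0.024, "y": -0.0195, "z": 0, "rx": 0, "ry": 0, "rz": 0},
    {"grip": 0, "x": -0.024, "y": -0.0195, "z": 0, "rx": 0, "ry": 0, "rz": 0},
    {"grip": 0, "x": -0.024, "y": -0.0195, "z": 0.01, "rx": 0, "ry": 0, "rz": 0},
    {"grip": 0, "x": -0.024, "y": -0.0195, "z": 0.015, "rx": 0, "ry": 0, "rz": 0},
    {"grip": 0, "x": -0.024, "y": -0.0195, "z": 0.015, "rx": 0, "ry": 0, "rz": 0},
    {"grip": 0, "x": -0.024, "y": -0.0195, "z": 0.012, "rx": 0, "ry": 0, "rz": 0},
    {"grip": 0, "x": 0, "y": 0, "z": 0, "rx": 0, "ry": 0, "rz": 0}
  ]
}}

```text
time_s: 2.38
ee_pos: [0.6035, -0.0379, 0.1521]
ee_rot: [[-0.911, 0.412, -0.002], [0.412, 0.911, -0.004], [0.0, -0.005, -1.0]]
contact_force: [-0.7, -0.7, 0.0]
finger_gap: 0.0
```

```bash
python3 -c "
from h import *
plan()
for n in('top','scene'):
  f=manip.read_camera(n)['frame'];r=f[125:245,290:430] if n=='top' else f[150:290,240:400]
  cv2.imwrite('pics/'+n+'1.png',cv2.resize(r,None,fx=4,fy=4,interpolation=2))"
```

```text
t 2.38 p [ 0.6035 -0.0379  0.1521] F [-0.7 -0.7  0. ] gap 0.0
a [ 0.6048 -0.0349  0.15  ] tool d to z.15: [0.0001 0.0033 0.0021]
b [ 0.5246 -0.0544  0.15  ] tool d to z.15: [ 0.0652 -0.0475  0.0023]
c [ 0.4925 -0.1231  0.15  ] tool d to z.15: [ 0.066  -0.1233  0.0027]
d [ 0.5292 -0.1971  0.15  ] tool d to z.15: [ 0.0021 -0.1757  0.003 ]
e [ 0.6094 -0.1776  0.15  ] tool d to z.15: [-0.0629 -0.1248  0.0027]
f [ 0.6415 -0.1089  0.15  ] tool d to z.15: [-0.0638 -0.049   0.0023]
```

View pics/scene1.png

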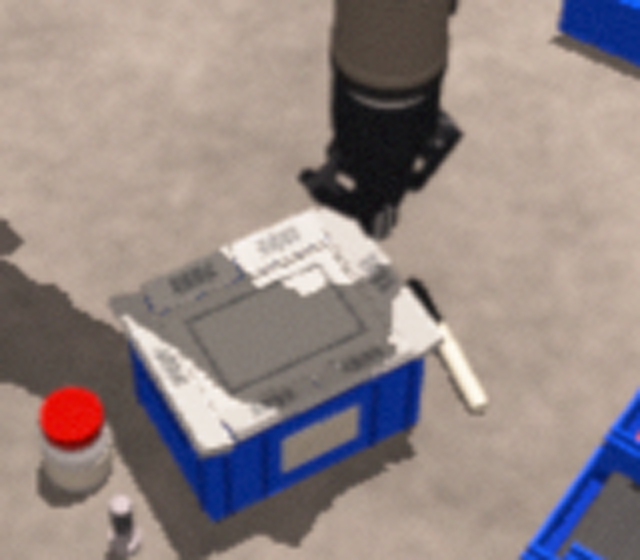

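View pics/top1.png

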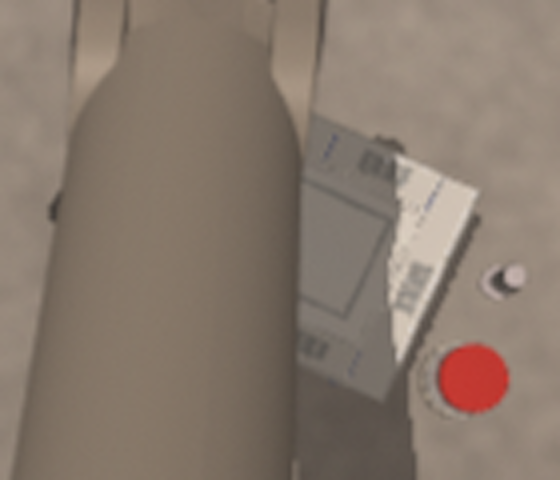

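The scene view shows the tip at (380,232), just above pad a at (383,278). I'll press now.

Call:
{"method": "move_arm", "body": {
  "commands": [
    {"grip": 0, "x": 0, "y": 0.003, "z": 0.006, "rx": 0, "ry": 0, "rz": 0},
    {"grip": 0, "x": 0, "y": 0, "z": 0.006, "rx": 0, "ry": 0, "rz": 0},
    {"grip": 0, "x": 0, "y": 0, "z": 0.006, "rx": 0, "ry": 0, "rz": 0},
    {"grip": 0, "x": 0, "y": 0, "z": 0.003, "rx": 0, "ry": 0, "rz": 0},
    {"grip": 0, "x": 0, "y": 0, "z": 0.002, "rx": 0, "ry": 0, "rz": 0},
    {"grip": 0, "x": 0, "y": 0, "z": 0.002, "rx": 0, "ry": 0, "rz": 0}
  ]
}}

```text
time_s: 2.98
ee_pos: [0.6044, -0.0272, 0.1291]
ee_rot: [[-0.915, 0.404, -0.0], [0.404, 0.915, 0.0], [0.0, -0.0, -1.0]]
contact_force: [0.6, 0.2, 0.4]
finger_gap: 0.0
```

Call:
{"method": "move_arm", "body": {
  "commands": [
    {"grip": 0, "x": 0, "y": 0, "z": 0.002, "rx": 0, "ry": 0, "rz": 0},
    {"grip": 0, "x": 0, "y": 0, "z": 0.001, "rx": 0, "ry": 0, "rz": 0}
  ]
}}

```text
time_s: 3.15
ee_pos: [0.6046, -0.0276, 0.1262]
ee_rot: [[-0.914, 0.405, 0.0], [0.405, 0.914, -0.0], [-0.0, 0.0, -1.0]]
contact_force: [-0.1, 0.4, 0.1]
finger_gap: -0.0003
```

Call:
{"method": "move_arm", "body": {
  "commands": [
    {"grip": 0, "x": 0, "y": 0, "z": 0.001, "rx": 0, "ry": 0, "rz": 0},
    {"grip": 0, "x": 0, "y": 0, "z": 0.001, "rx": 0, "ry": 0, "rz": 0}
  ]
}}

```text
time_s: 3.32
ee_pos: [0.6047, -0.0277, 0.1244]
ee_rot: [[-0.914, 0.405, 0.0], [0.405, 0.914, 0.0], [-0.0, 0.0, -1.0]]
contact_force: [0.0, 0.9, -0.5]
finger_gap: -0.0002
```

Call:
{"method": "move_arm", "body": {
  "commands": [
    {"grip": 0, "x": 0, "y": 0, "z": -0.006, "rx": 0, "ry": 0, "rz": 0},
    {"grip": 0, "x": -0.003, "y": -0.007, "z": 0, "rx": 0, "ry": 0, "rz": 0},
    {"grip": 0, "x": 0, "y": 0, "z": 0, "rx": 0, "ry": 0, "rz": 0},
    {"grip": 0, "x": 0, "y": 0, "z": 0, "rx": 0, "ry": 0, "rz": 0}
  ]
}}

```text
time_s: 3.65
ee_pos: [0.6046, -0.0362, 0.1307]
ee_rot: [[-0.914, 0.406, 0.001], [0.406, 0.914, -0.0], [-0.001, -0.0, -1.0]]
contact_force: [0.5, 0.3, -0.2]
finger_gap: 0.0004
```

```bash
python3 -c "
from h import *
plan()
c=manip.read_camera('scene')
p=c['R']@manip.get_obs()['ee_pos']+c['t'];print(c['fx']*p[:2]/p[2]+[c['cx'],c['cy']])
r=c['frame'][180:260,270:370]
cv2.imwrite('pics/scene2.png',cv2.resize(r,None,fx=8,fy=7,interpolation=2))"
```

```text
t 3.65 p [ 0.6046 -0.0362  0.1307] F [ 0.5  0.3 -0.2] gap 0.0004
a [ 0.6048 -0.0349  0.15  ] tool d to z.15: [ 0.0003  0.0013 -0.0193]
b [ 0.5246 -0.0544  0.15  ] tool d to z.15: [ 0.0658 -0.0491 -0.0194]
c [ 0.4925 -0.1231  0.15  ] tool d to z.15: [ 0.0671 -0.1249 -0.0194]
d [ 0.5292 -0.1971  0.15  ] tool d to z.15: [ 0.0036 -0.1776 -0.0193]
e [ 0.6094 -0.1776  0.15  ] tool d to z.15: [-0.0618 -0.1272 -0.0193]
f [ 0.6415 -0.1089  0.15  ] tool d to z.15: [-0.0632 -0.0514 -0.0193]
[333.52908758 216.81398383]
```

View pics/scene2.png

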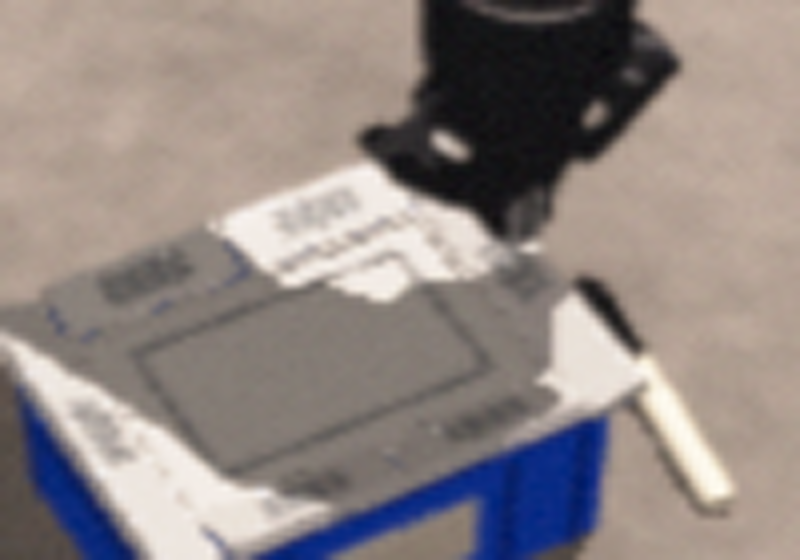

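Call:
{"method": "move_arm", "body": {
  "commands": [
    {"grip": 0, "x": 0, "y": 0.001, "z": 0.004, "rx": 0, "ry": 0, "rz": 0},
    {"grip": 0, "x": 0, "y": 0, "z": 0.002, "rx": 0, "ry": 0, "rz": 0},
    {"grip": 0, "x": 0, "y": 0, "z": 0, "rx": 0, "ry": 0, "rz": 0}
  ]
}}

```text
time_s: 3.95
ee_pos: [0.6044, -0.0339, 0.1235]
ee_rot: [[-0.915, 0.404, -0.001], [0.404, 0.915, 0.0], [0.001, -0.0, -1.0]]
contact_force: [0.0, -0.5, -0.2]
finger_gap: 0.0
```

Call:
{"method": "move_arm", "body": {
  "commands": [
    {"grip": 0, "x": 0, "y": 0, "z": 0.001, "rx": 0, "ry": 0, "rz": 0},
    {"grip": 0, "x": 0, "y": 0, "z": 0.001, "rx": 0, "ry": 0, "rz": 0}
  ]
}}

```text
time_s: 4.12
ee_pos: [0.6049, -0.0342, 0.1221]
ee_rot: [[-0.914, 0.405, -0.0], [0.405, 0.914, 0.0], [0.0, -0.0, -1.0]]
contact_force: [0.6, 0.4, 0.2]
finger_gap: -0.0
```

Call:
{"method": "move_arm", "body": {
  "commands": [
    {"grip": 0, "x": 0, "y": 0, "z": 0.001, "rx": 0, "ry": 0, "rz": 0},
    {"grip": 0, "x": 0, "y": 0, "z": 0.001, "rx": 0, "ry": 0, "rz": 0}
  ]
}}

```text
time_s: 4.28
ee_pos: [0.6049, -0.0343, 0.1202]
ee_rot: [[-0.914, 0.405, 0.0], [0.405, 0.914, 0.0], [0.0, 0.0, -1.0]]
contact_force: [-0.2, -0.7, 0.0]
finger_gap: 0.0002
```

Call:
{"method": "move_arm", "body": {
  "commands": [
    {"grip": 0, "x": 0, "y": 0, "z": 0.001, "rx": 0, "ry": 0, "rz": 0},
    {"grip": 0, "x": 0, "y": 0, "z": 0.001, "rx": 0, "ry": 0, "rz": 0}
  ]
}}

```text
time_s: 4.45
ee_pos: [0.6049, -0.0343, 0.1182]
ee_rot: [[-0.914, 0.405, 0.0], [0.405, 0.914, 0.0], [-0.0, 0.0, -1.0]]
contact_force: [0.0, -0.4, 0.4]
finger_gap: -0.0003
```

```bash
python3 -c "
from h import *
c=manip.read_camera('scene')
o=manip.get_obs();p=c['R']@o['ee_pos']+c['t'];q=c['fx']*p[:2]/p[2]+[c['cx'],c['cy']];print(q,(q-[310,190])*12,o['contact_force'].round(1),o['ee_pos'].round(4))
r=c['frame'][190:240,310:370]
cv2.imwrite('pics/scene3.png',cv2.resize(r,None,fx=12,fy=12,interpolation=2))"
```

```text
[333.69768545 218.92800857] [284.37222537 347.1361029 ] [-0.2  0.4 -0.3] [ 0.6047 -0.0343  0.118 ]
```

View pics/scene3.png

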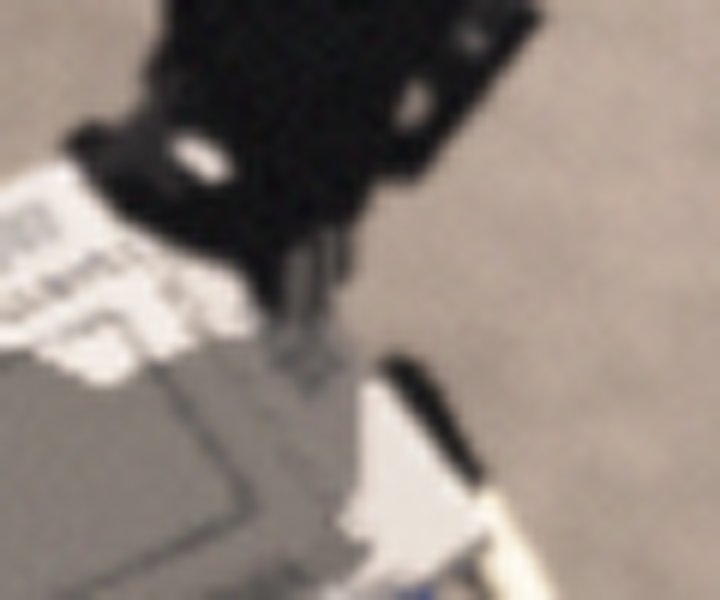

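Call:
{"method": "move_arm", "body": {
  "commands": [
    {"grip": 0, "x": 0, "y": 0, "z": 0.001, "rx": 0, "ry": 0, "rz": 0},
    {"grip": 0, "x": 0, "y": 0, "z": 0.001, "rx": 0, "ry": 0, "rz": 0}
  ]
}}

```text
time_s: 4.67
ee_pos: [0.605, -0.0343, 0.1163]
ee_rot: [[-0.914, 0.405, 0.0], [0.405, 0.914, 0.0], [-0.0, 0.0, -1.0]]
contact_force: [-0.9, 0.0, 0.1]
finger_gap: 0.0003
```

Call:
{"method": "move_arm", "body": {
  "commands": [
    {"grip": 0, "x": 0, "y": 0, "z": 0.001, "rx": 0, "ry": 0, "rz": 0},
    {"grip": 0, "x": 0, "y": 0, "z": 0.001, "rx": 0, "ry": 0, "rz": 0}
  ]
}}

```text
time_s: 4.83
ee_pos: [0.6049, -0.0343, 0.1142]
ee_rot: [[-0.914, 0.405, 0.0], [0.405, 0.914, 0.0], [0.0, 0.0, -1.0]]
contact_force: [-0.1, 0.5, 0.0]
finger_gap: -0.0
```

```bash
python3 -c "
from h import *
c=manip.read_camera('scene')
o=manip.get_obs();p=c['R']@o['ee_pos']+c['t'];q=c['fx']*p[:2]/p[2]+[c['cx'],c['cy']];print(q,(q-[320,200])*20,o['contact_force'].round(1),o['ee_pos'].round(4),-c['R'].T@c['t'])
r=np.clip(c['frame'][200:230,320:355]*1.6,0,255).astype(np.uint8)
cv2.imwrite('pics/scene4.png',cv2.resize(r,None,fx=20,fy=20,interpolation=2))"
```

```text
[333.65470911 219.68785157] [273.09418222 393.75703142] [ 0.5  0.2 -1.4] [ 0.6047 -0.0343  0.114 ] [ 1.03173807 -0.74310574  1.24676683]
```

View pics/scene4.png

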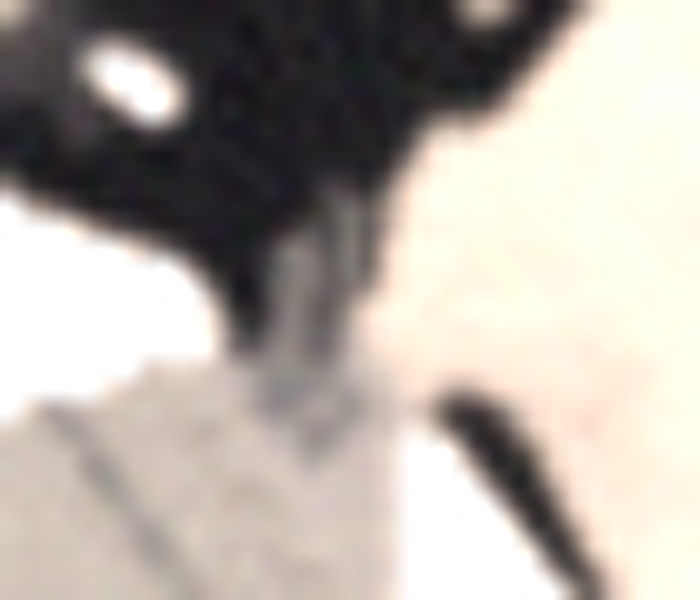

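Call:
{"method": "move_arm", "body": {
  "commands": [
    {"grip": 0, "x": 0, "y": 0, "z": 0.001, "rx": 0, "ry": 0, "rz": 0},
    {"grip": 0, "x": 0, "y": 0, "z": 0.001, "rx": 0, "ry": 0, "rz": 0}
  ]
}}

```text
time_s: 5.05
ee_pos: [0.6049, -0.0343, 0.1123]
ee_rot: [[-0.914, 0.405, 0.0], [0.405, 0.914, 0.0], [-0.0, 0.0, -1.0]]
contact_force: [-0.1, 0.4, 0.2]
finger_gap: -0.0003
```

Call:
{"method": "move_arm", "body": {
  "commands": [
    {"grip": 0, "x": 0, "y": 0, "z": 0.001, "rx": 0, "ry": 0, "rz": 0},
    {"grip": 0, "x": 0, "y": 0, "z": 0, "rx": 0, "ry": 0, "rz": 0}
  ]
}}

```text
time_s: 5.22
ee_pos: [0.6047, -0.0343, 0.111]
ee_rot: [[-0.914, 0.405, -0.0], [0.405, 0.914, -0.0], [0.0, -0.0, -1.0]]
contact_force: [-0.3, -0.6, 0.0]
finger_gap: 0.0
```

Call:
{"method": "move_arm", "body": {
  "commands": [
    {"grip": 0, "x": 0, "y": 0, "z": 0.001, "rx": 0, "ry": 0, "rz": 0},
    {"grip": 0, "x": 0, "y": 0, "z": 0, "rx": 0, "ry": 0, "rz": 0}
  ]
}}

```text
time_s: 5.38
ee_pos: [0.6048, -0.0343, 0.1102]
ee_rot: [[-0.914, 0.405, -0.0], [0.405, 0.914, 0.0], [0.0, -0.0, -1.0]]
contact_force: [-0.5, -0.6, -0.1]
finger_gap: -0.0003
```

```bash
python3 -c "
from h import *
o=manip.get_obs();print(o['contact_force'].round(1),o['moment'].round(2),o['ee_pos'].round(4))
out=[]
for n in('scene','top'):
  c=manip.read_camera(n);p=c['R']@o['ee_pos']+c['t'];q=c['fx']*p[:2]/p[2]+[c['cx'],c['cy']];print(n,q)
  if n=='scene':
    r=np.clip(c['frame'][195:235,315:355]*1.5,0,255).astype(np.uint8);out.append(cv2.resize(r,(600,600),interpolation=0))
    print((q-[315,195])*15)
    cv2.imwrite('pics/scene5.png',out[0])
  else: cv2.imwrite('pics/top5.png',cv2.resize(c['frame'][100:260,250:450],None,fx=4,fy=3.7,interpolation=2))
"
```

```text
[-0.5 -0.6 -0.1] [-0.02  0.01 -0.02] [ 0.6048 -0.0343  0.1102]
scene [333.62000966 220.43257144]
[279.30014487 381.48857155]
top [331.63878275 168.27461234]
```

View pics/scene5.png

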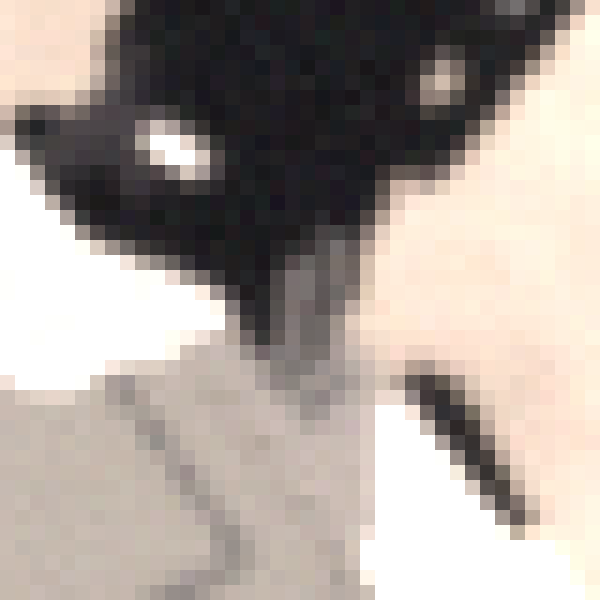

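View pics/top5.png

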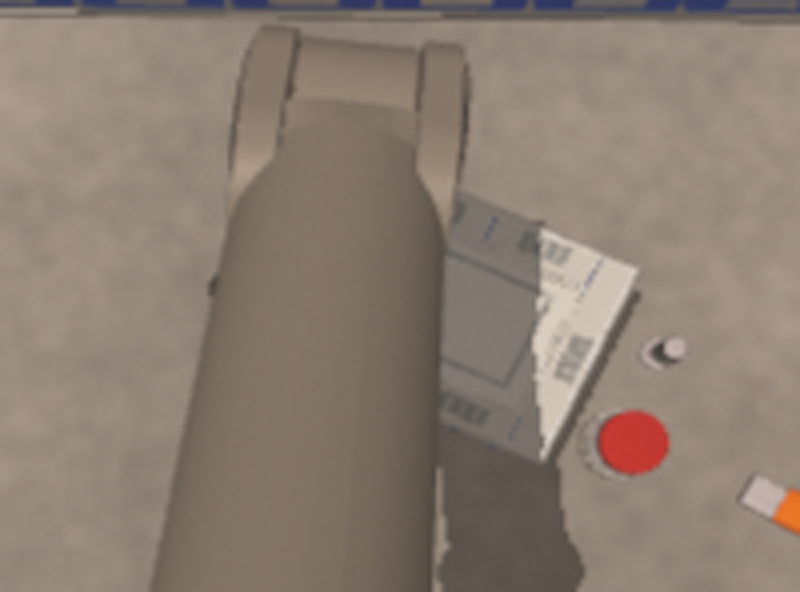

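Call:
{"method": "move_arm", "body": {
  "commands": [
    {"grip": 0, "x": 0, "y": 0, "z": 0.001, "rx": 0, "ry": 0, "rz": 0},
    {"grip": 0, "x": 0, "y": 0, "z": 0, "rx": 0, "ry": 0, "rz": 0}
  ]
}}

```text
time_s: 5.65
ee_pos: [0.6048, -0.0343, 0.1092]
ee_rot: [[-0.914, 0.405, -0.0], [0.405, 0.914, 0.0], [0.0, 0.0, -1.0]]
contact_force: [-0.9, -1.0, 0.5]
finger_gap: 0.0002
```

Call:
{"method": "move_arm", "body": {
  "commands": [
    {"grip": 0, "x": 0, "y": 0, "z": 0.001, "rx": 0, "ry": 0, "rz": 0},
    {"grip": 0, "x": 0, "y": 0, "z": 0, "rx": 0, "ry": 0, "rz": 0}
  ]
}}

```text
time_s: 5.82
ee_pos: [0.6048, -0.0343, 0.1081]
ee_rot: [[-0.914, 0.405, -0.0], [0.405, 0.914, 0.0], [0.0, -0.0, -1.0]]
contact_force: [-0.8, -0.5, -0.4]
finger_gap: 0.0002
```

Call:
{"method": "move_arm", "body": {
  "commands": [
    {"grip": 0, "x": 0, "y": 0, "z": 0.001, "rx": 0, "ry": 0, "rz": 0},
    {"grip": 0, "x": 0, "y": 0, "z": 0, "rx": 0, "ry": 0, "rz": 0}
  ]
}}

```text
time_s: 5.98
ee_pos: [0.6048, -0.0343, 0.1071]
ee_rot: [[-0.914, 0.405, -0.0], [0.405, 0.914, -0.0], [0.0, -0.0, -1.0]]
contact_force: [-0.4, 0.5, 0.3]
finger_gap: 0.0005
```

```bash
python3 -c "
from h import *
o=manip.get_obs()
fs=[]
for i in range(8): c=manip.read_camera('scene');fs.append(c['frame'].astype(float))
f=np.mean(fs,0);r=f[200:230,320:350]
r=np.clip((r-20)*2.0,0,255).astype(np.uint8)
a=cv2.resize(r,(600,600),interpolation=2)
p=c['R']@o['ee_pos']+c['t'];q=c['fx']*p[:2]/p[2]+[c['cx'],c['cy']];print(q)
q=((q-[320,200]+.5)*20).astype(int);cv2.drawMarker(a,tuple(int(v) for v in q),(0,0,255),0,12)
cv2.imwrite('pics/scene6.png',a);print(manip.get_obs()['time_s'])
"
```

```text
[333.56092732 221.00391951]
6.3833
```

View pics/scene6.png

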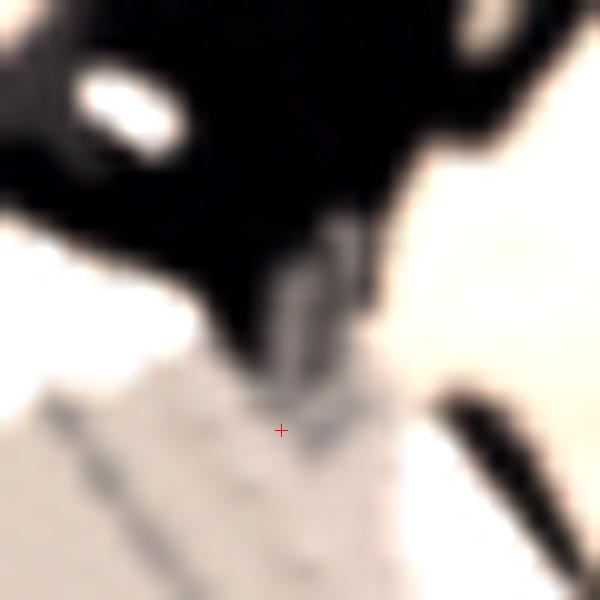

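Call:
{"method": "move_arm", "body": {
  "commands": [
    {"grip": 0, "x": 0, "y": 0, "z": 0.001, "rx": 0, "ry": 0, "rz": 0},
    {"grip": 0, "x": 0, "y": 0, "z": 0, "rx": 0, "ry": 0, "rz": 0}
  ]
}}

```text
time_s: 6.55
ee_pos: [0.6048, -0.0343, 0.1061]
ee_rot: [[-0.914, 0.405, -0.0], [0.405, 0.914, 0.0], [0.0, -0.0, -1.0]]
contact_force: [-0.5, -0.1, 0.4]
finger_gap: 0.0002
```

Call:
{"method": "move_arm", "body": {
  "commands": [
    {"grip": 0, "x": 0, "y": 0, "z": 0.001, "rx": 0, "ry": 0, "rz": 0},
    {"grip": 0, "x": 0, "y": 0, "z": 0, "rx": 0, "ry": 0, "rz": 0}
  ]
}}

```text
time_s: 6.72
ee_pos: [0.6047, -0.0343, 0.1051]
ee_rot: [[-0.914, 0.405, -0.0], [0.405, 0.914, 0.0], [0.0, -0.0, -1.0]]
contact_force: [0.3, 0.6, -0.0]
finger_gap: 0.0002
```

Call:
{"method": "move_arm", "body": {
  "commands": [
    {"grip": 0, "x": 0, "y": 0, "z": 0.001, "rx": 0, "ry": 0, "rz": 0},
    {"grip": 0, "x": 0, "y": 0, "z": 0, "rx": 0, "ry": 0, "rz": 0}
  ]
}}

```text
time_s: 6.88
ee_pos: [0.6047, -0.0343, 0.1041]
ee_rot: [[-0.914, 0.405, -0.0], [0.405, 0.914, 0.0], [0.0, -0.0, -1.0]]
contact_force: [0.6, 0.4, 0.2]
finger_gap: 0.0003
```

```bash
cat >> h.py <<'E'
def snap(name,u0=320,v0=200,n=30,k=20,g=2.0):
    o=manip.get_obs();c=manip.read_camera('scene')
    r=np.clip((c['frame'][v0:v0+n,u0:u0+n].astype(float)-20)*g,0,255).astype(np.uint8)
    a=cv2.resize(r,(n*k,n*k),interpolation=2)
    p=c['R']@o['ee_pos']+c['t'];q=c['fx']*p[:2]/p[2]+[c['cx'],c['cy']];print(q)
    q=((q-[u0,v0]+.5)*k).astype(int);cv2.drawMarker(a,tuple(int(v) for v in q),(0,0,255),0,12)
    cv2.imwrite('pics/'+name,a)
E
python3 -c "
from h import *
snap('scene7.png')"
```

```text
[333.52011793 221.57045106]
```

View pics/scene7.png

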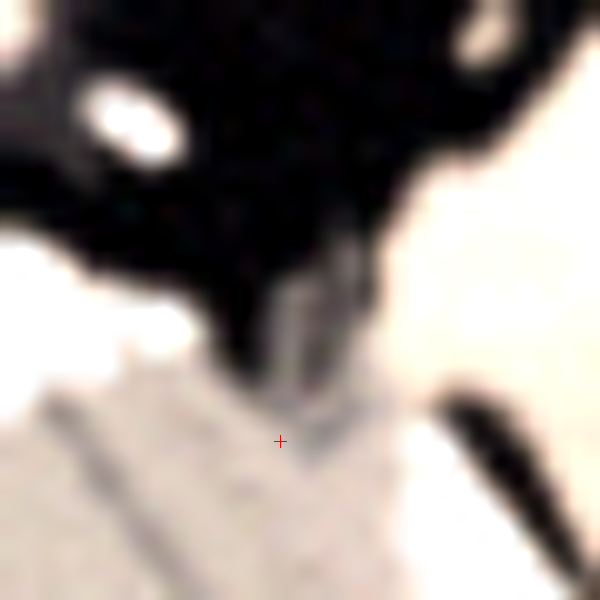

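Call:
{"method": "move_arm", "body": {
  "commands": [
    {"grip": 0, "x": 0, "y": 0, "z": 0.001, "rx": 0, "ry": 0, "rz": 0},
    {"grip": 0, "x": 0, "y": 0, "z": 0.001, "rx": 0, "ry": 0, "rz": 0}
  ]
}}

```text
time_s: 7.1
ee_pos: [0.6052, -0.034, 0.1026]
ee_rot: [[-0.914, 0.405, 0.001], [0.405, 0.914, 0.0], [-0.0, 0.001, -1.0]]
contact_force: [-0.9, 1.0, 4.6]
finger_gap: 0.0003
```

Call:
{"method": "move_arm", "body": {
  "commands": [
    {"grip": 0, "x": 0, "y": 0, "z": 0.001, "rx": 0, "ry": 0, "rz": 0},
    {"grip": 0, "x": 0, "y": 0, "z": 0, "rx": 0, "ry": 0, "rz": 0}
  ]
}}

```text
time_s: 7.27
ee_pos: [0.6054, -0.0337, 0.1018]
ee_rot: [[-0.915, 0.404, 0.001], [0.404, 0.915, 0.001], [-0.001, 0.001, -1.0]]
contact_force: [0.8, 1.6, 3.7]
finger_gap: -0.0003
```

Call:
{"method": "move_arm", "body": {
  "commands": [
    {"grip": 0, "x": 0, "y": 0, "z": 0.001, "rx": 0, "ry": 0, "rz": 0},
    {"grip": 0, "x": 0, "y": 0, "z": 0, "rx": 0, "ry": 0, "rz": 0}
  ]
}}

```text
time_s: 7.43
ee_pos: [0.6056, -0.0336, 0.101]
ee_rot: [[-0.915, 0.404, 0.001], [0.404, 0.915, 0.001], [-0.001, 0.001, -1.0]]
contact_force: [-1.3, 1.8, 7.4]
finger_gap: 0.0001
```

```bash
python3 -c "
from h import *
snap('scene8.png')"
```

```text
[333.82923057 222.13443656]
```

View pics/scene8.png

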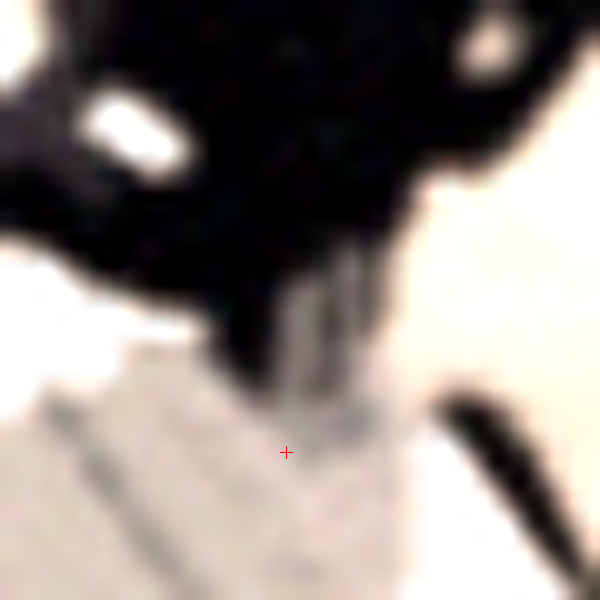

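Contact came at a reported TCP z of about 0.1035, so the real tips sit roughly 20 mm behind the reported TCP. The force is building as expected, so I'll keep pressing.

Call:
{"method": "move_arm", "body": {
  "commands": [
    {"grip": 0, "x": 0, "y": 0, "z": 0.001, "rx": 0, "ry": 0, "rz": 0},
    {"grip": 0, "x": 0, "y": 0, "z": 0, "rx": 0, "ry": 0, "rz": 0}
  ]
}}

```text
time_s: 7.65
ee_pos: [0.6055, -0.0338, 0.0997]
ee_rot: [[-0.915, 0.404, 0.001], [0.404, 0.915, 0.001], [-0.001, 0.001, -1.0]]
contact_force: [-0.2, 1.2, 3.4]
finger_gap: -0.0
```

Call:
{"method": "move_arm", "body": {
  "commands": [
    {"grip": 0, "x": 0, "y": 0, "z": 0.001, "rx": 0, "ry": 0, "rz": 0},
    {"grip": 0, "x": 0, "y": 0, "z": 0, "rx": 0, "ry": 0, "rz": 0}
  ]
}}

```text
time_s: 7.82
ee_pos: [0.6057, -0.0338, 0.0987]
ee_rot: [[-0.915, 0.404, 0.002], [0.404, 0.915, 0.001], [-0.001, 0.001, -1.0]]
contact_force: [0.3, 1.2, 5.4]
finger_gap: -0.0001
```

Call:
{"method": "move_arm", "body": {
  "commands": [
    {"grip": 0, "x": 0, "y": 0, "z": 0.001, "rx": 0, "ry": 0, "rz": 0},
    {"grip": 0, "x": 0, "y": 0, "z": 0, "rx": 0, "ry": 0, "rz": 0}
  ]
}}

```text
time_s: 7.98
ee_pos: [0.6053, -0.0341, 0.0973]
ee_rot: [[-0.914, 0.405, 0.001], [0.405, 0.914, 0.0], [-0.001, 0.0, -1.0]]
contact_force: [1.2, 0.6, 3.5]
finger_gap: 0.0001
```

Call:
{"method": "move_arm", "body": {
  "commands": [
    {"grip": 0, "x": 0, "y": 0, "z": 0.001, "rx": 0, "ry": 0, "rz": 0},
    {"grip": 0, "x": 0, "y": 0, "z": 0, "rx": 0, "ry": 0, "rz": 0}
  ]
}}

```text
time_s: 8.15
ee_pos: [0.6049, -0.0345, 0.0961]
ee_rot: [[-0.914, 0.405, 0.0], [0.405, 0.914, -0.0], [-0.0, -0.0, -1.0]]
contact_force: [1.2, 0.4, 1.4]
finger_gap: 0.0001
```

Call:
{"method": "move_arm", "body": {
  "commands": [
    {"grip": 0, "x": 0, "y": 0, "z": 0.001, "rx": 0, "ry": 0, "rz": 0},
    {"grip": 0, "x": 0, "y": 0, "z": 0, "rx": 0, "ry": 0, "rz": 0}
  ]
}}

```text
time_s: 8.32
ee_pos: [0.605, -0.0345, 0.096]
ee_rot: [[-0.914, 0.405, 0.0], [0.405, 0.914, 0.0], [-0.0, 0.0, -1.0]]
contact_force: [-1.7, 1.1, 8.7]
finger_gap: -0.0002
```

Call:
{"method": "move_arm", "body": {
  "commands": [
    {"grip": 0, "x": 0, "y": 0, "z": 0.001, "rx": 0, "ry": 0, "rz": 0},
    {"grip": 0, "x": 0, "y": 0, "z": 0, "rx": 0, "ry": 0, "rz": 0}
  ]
}}

```text
time_s: 8.48
ee_pos: [0.605, -0.0345, 0.0959]
ee_rot: [[-0.914, 0.405, 0.0], [0.405, 0.914, 0.001], [-0.0, 0.001, -1.0]]
contact_force: [-4.2, 1.1, 15.6]
finger_gap: -0.0003
```

```bash
python3 -c "
from h import *
snap('scene9.png',260,190,80,8,1.3)"
```

```text
[333.45590509 223.18329232]
```

View pics/scene9.png

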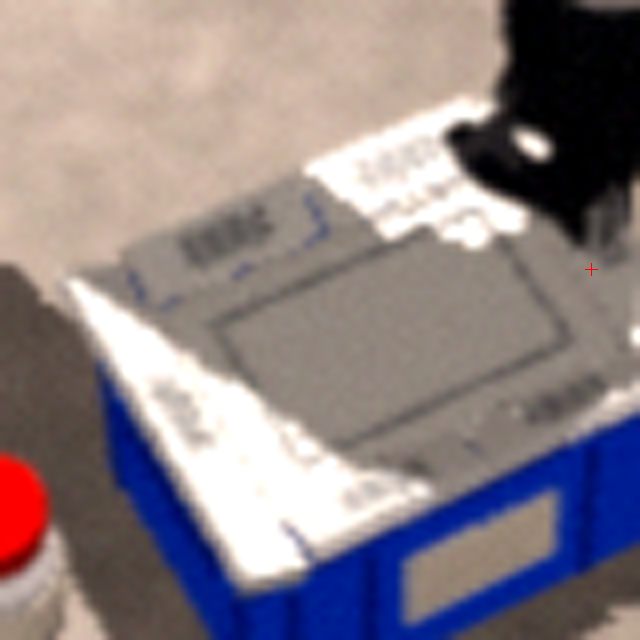

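Call:
{"method": "move_arm", "body": {
  "commands": [
    {"grip": 0, "x": 0, "y": 0, "z": -0.008, "rx": 0, "ry": 0, "rz": 0},
    {"grip": 0, "x": 0, "y": 0, "z": -0.012, "rx": 0, "ry": 0, "rz": 0},
    {"grip": 0, "x": 0, "y": 0, "z": 0, "rx": 0, "ry": 0, "rz": 0},
    {"grip": 0, "x": 0.0163, "y": -0.0126, "z": 0, "rx": 0, "ry": 0, "rz": 0},
    {"grip": 0, "x": 0.0163, "y": -0.0126, "z": 0, "rx": 0, "ry": 0, "rz": 0},
    {"grip": 0, "x": 0.0163, "y": -0.0126, "z": 0, "rx": 0, "ry": 0, "rz": 0},
    {"grip": 0, "x": 0.0163, "y": -0.0126, "z": 0, "rx": 0, "ry": 0, "rz": 0},
    {"grip": 0, "x": 0, "y": 0, "z": 0, "rx": 0, "ry": 0, "rz": 0},
    {"grip": 0, "x": 0, "y": 0, "z": 0, "rx": 0, "ry": 0, "rz": 0},
    {"grip": 0, "x": 0, "y": 0, "z": 0, "rx": 0, "ry": 0, "rz": 0}
  ]
}}

```text
time_s: 9.37
ee_pos: [0.5256, -0.0538, 0.1145]
ee_rot: [[-0.914, 0.405, 0.001], [0.405, 0.914, 0.0], [-0.001, 0.0, -1.0]]
contact_force: [0.2, 0.6, 0.3]
finger_gap: -0.0004
```

```bash
python3 -c "
from h import *
plan();snap('s10.png',260,180,80,8,1.3)"
```

```text
t 9.37 p [ 0.5256 -0.0538  0.1145] F [0.2 0.6 0.3] gap -0.0004
a [ 0.6048 -0.0349  0.15  ] tool d to z.15: [-0.0648  0.0494 -0.0355]
b [ 0.5246 -0.0544  0.15  ] tool d to z.15: [ 0.0007 -0.001  -0.0355]
c [ 0.4925 -0.1231  0.15  ] tool d to z.15: [ 0.0022 -0.0767 -0.0356]
d [ 0.5292 -0.1971  0.15  ] tool d to z.15: [-0.0612 -0.1296 -0.0355]
e [ 0.6094 -0.1776  0.15  ] tool d to z.15: [-0.1268 -0.0793 -0.0355]
f [ 0.6415 -0.1089  0.15  ] tool d to z.15: [-0.1283 -0.0035 -0.0354]
[309.29281273 211.6752527 ]
```

View pics/s10.png

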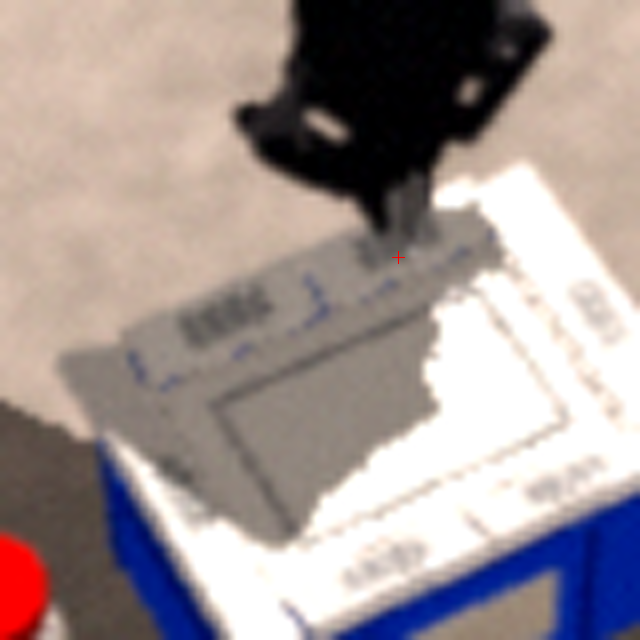

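Call:
{"method": "move_arm", "body": {
  "commands": [
    {"grip": 0, "x": 0.0005, "y": -0.001, "z": 0.005, "rx": 0, "ry": 0, "rz": 0},
    {"grip": 0, "x": 0, "y": 0, "z": 0.005, "rx": 0, "ry": 0, "rz": 0},
    {"grip": 0, "x": 0, "y": 0, "z": 0.001, "rx": 0, "ry": 0, "rz": 0},
    {"grip": 0, "x": 0, "y": 0, "z": 0.001, "rx": 0, "ry": 0, "rz": 0},
    {"grip": 0, "x": 0, "y": 0, "z": 0.001, "rx": 0, "ry": 0, "rz": 0}
  ]
}}

```text
time_s: 9.83
ee_pos: [0.5242, -0.0544, 0.1013]
ee_rot: [[-0.914, 0.405, -0.0], [0.405, 0.914, 0.0], [0.0, 0.0, -1.0]]
contact_force: [-0.1, 0.8, 2.1]
finger_gap: -0.0001
```

Call:
{"method": "move_arm", "body": {
  "commands": [
    {"grip": 0, "x": 0, "y": 0, "z": 0.001, "rx": 0, "ry": 0, "rz": 0},
    {"grip": 0, "x": 0, "y": 0, "z": 0.001, "rx": 0, "ry": 0, "rz": 0},
    {"grip": 0, "x": 0, "y": 0, "z": 0.001, "rx": 0, "ry": 0, "rz": 0}
  ]
}}

```text
time_s: 10.08
ee_pos: [0.524, -0.0545, 0.0981]
ee_rot: [[-0.914, 0.405, -0.0], [0.405, 0.914, 0.0], [0.0, 0.0, -1.0]]
contact_force: [-2.0, 1.2, 2.5]
finger_gap: -0.0001
```

Call:
{"method": "move_arm", "body": {
  "commands": [
    {"grip": 0, "x": 0, "y": 0, "z": 0.001, "rx": 0, "ry": 0, "rz": 0},
    {"grip": 0, "x": 0, "y": 0, "z": 0.001, "rx": 0, "ry": 0, "rz": 0},
    {"grip": 0, "x": 0, "y": 0, "z": 0.001, "rx": 0, "ry": 0, "rz": 0}
  ]
}}

```text
time_s: 10.33
ee_pos: [0.524, -0.0548, 0.0958]
ee_rot: [[-0.914, 0.405, -0.0], [0.405, 0.914, 0.0], [0.0, 0.0, -1.0]]
contact_force: [-6.3, 1.5, 19.4]
finger_gap: -0.0004
```

Call:
{"method": "move_arm", "body": {
  "commands": [
    {"grip": 0, "x": 0, "y": 0, "z": 0.001, "rx": 0, "ry": 0, "rz": 0},
    {"grip": 0, "x": 0, "y": 0, "z": 0, "rx": 0, "ry": 0, "rz": 0}
  ]
}}

```text
time_s: 10.5
ee_pos: [0.524, -0.0548, 0.0958]
ee_rot: [[-0.914, 0.405, -0.0], [0.405, 0.914, 0.001], [0.0, 0.001, -1.0]]
contact_force: [-6.9, 2.2, 19.7]
finger_gap: -0.0002
```

Call:
{"method": "move_arm", "body": {
  "commands": [
    {"grip": 0, "x": 0, "y": 0, "z": -0.008, "rx": 0, "ry": 0, "rz": 0},
    {"grip": 0, "x": 0, "y": 0, "z": -0.012, "rx": 0, "ry": 0, "rz": 0},
    {"grip": 0, "x": 0, "y": 0, "z": 0, "rx": 0, "ry": 0, "rz": 0},
    {"grip": 0, "x": 0.0004, "y": -0.019, "z": 0, "rx": 0, "ry": 0, "rz": 0},
    {"grip": 0, "x": 0.0004, "y": -0.019, "z": 0, "rx": 0, "ry": 0, "rz": 0},
    {"grip": 0, "x": 0.0004, "y": -0.019, "z": 0, "rx": 0, "ry": 0, "rz": 0},
    {"grip": 0, "x": 0.0003, "y": -0.0187, "z": 0, "rx": 0, "ry": 0, "rz": 0},
    {"grip": 0, "x": 0, "y": 0, "z": 0, "rx": 0, "ry": 0, "rz": 0},
    {"grip": 0, "x": 0, "y": 0, "z": 0, "rx": 0, "ry": 0, "rz": 0},
    {"grip": 0, "x": 0, "y": 0, "z": 0, "rx": 0, "ry": 0, "rz": 0}
  ]
}}

```text
time_s: 11.33
ee_pos: [0.4922, -0.1228, 0.114]
ee_rot: [[-0.915, 0.405, -0.0], [0.405, 0.915, 0.0], [0.0, 0.0, -1.0]]
contact_force: [-0.2, 0.0, 0.0]
finger_gap: 0.0001
```

```bash
python3 -c "
from h import *
plan();snap('s11.png',260,180,80,8,1.3)"
```

```text
t 11.33 p [ 0.4922 -0.1228  0.114 ] F [-0.2  0.   0. ] gap 0.0001
a [ 0.6048 -0.0349  0.15  ] tool d to z.15: [-0.0674  0.1259 -0.036 ]
b [ 0.5246 -0.0544  0.15  ] tool d to z.15: [-0.0019  0.0756 -0.036 ]
c [ 0.4925 -0.1231  0.15  ] tool d to z.15: [-0.0004 -0.0002 -0.036 ]
d [ 0.5292 -0.1971  0.15  ] tool d to z.15: [-0.0639 -0.053  -0.0361]
e [ 0.6094 -0.1776  0.15  ] tool d to z.15: [-0.1294 -0.0027 -0.0361]
f [ 0.6415 -0.1089  0.15  ] tool d to z.15: [-0.1309  0.0731 -0.036 ]
[287.33482349 221.12079722]
```

View pics/s11.png

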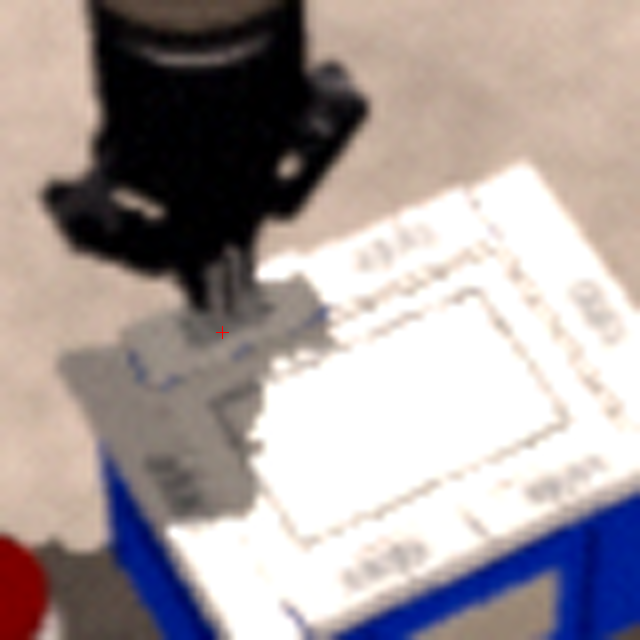

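The tip is over pad c at (222,320) in the zoom. Pressing.

Call:
{"method": "move_arm", "body": {
  "commands": [
    {"grip": 0, "x": 0, "y": 0, "z": 0.005, "rx": 0, "ry": 0, "rz": 0},
    {"grip": 0, "x": 0, "y": 0, "z": 0.005, "rx": 0, "ry": 0, "rz": 0},
    {"grip": 0, "x": 0, "y": 0, "z": 0.001, "rx": 0, "ry": 0, "rz": 0},
    {"grip": 0, "x": 0, "y": 0, "z": 0.001, "rx": 0, "ry": 0, "rz": 0},
    {"grip": 0, "x": 0, "y": 0, "z": 0.001, "rx": 0, "ry": 0, "rz": 0},
    {"grip": 0, "x": 0, "y": 0, "z": 0.001, "rx": 0, "ry": 0, "rz": 0},
    {"grip": 0, "x": 0, "y": 0, "z": 0.001, "rx": 0, "ry": 0, "rz": 0}
  ]
}}

```text
time_s: 11.97
ee_pos: [0.4921, -0.1229, 0.0993]
ee_rot: [[-0.915, 0.404, 0.0], [0.404, 0.915, 0.0], [0.0, 0.0, -1.0]]
contact_force: [-0.1, -0.1, 2.2]
finger_gap: -0.0001
```

Call:
{"method": "move_arm", "body": {
  "commands": [
    {"grip": 0, "x": 0, "y": 0, "z": 0.001, "rx": 0, "ry": 0, "rz": 0},
    {"grip": 0, "x": 0, "y": 0, "z": 0.001, "rx": 0, "ry": 0, "rz": 0},
    {"grip": 0, "x": 0, "y": 0, "z": 0.001, "rx": 0, "ry": 0, "rz": 0},
    {"grip": 0, "x": 0, "y": 0, "z": 0.001, "rx": 0, "ry": 0, "rz": 0}
  ]
}}

```text
time_s: 12.3
ee_pos: [0.4919, -0.1235, 0.0958]
ee_rot: [[-0.914, 0.405, -0.0], [0.405, 0.914, 0.0], [0.0, 0.0, -1.0]]
contact_force: [-5.6, 1.6, 21.5]
finger_gap: -0.0002
```

Call:
{"method": "move_arm", "body": {
  "commands": [
    {"grip": 0, "x": 0, "y": 0, "z": 0.001, "rx": 0, "ry": 0, "rz": 0},
    {"grip": 0, "x": 0, "y": 0, "z": 0, "rx": 0, "ry": 0, "rz": 0}
  ]
}}

```text
time_s: 12.47
ee_pos: [0.4919, -0.1235, 0.0957]
ee_rot: [[-0.914, 0.405, -0.0], [0.405, 0.914, 0.001], [0.0, 0.001, -1.0]]
contact_force: [-6.7, 1.3, 20.2]
finger_gap: -0.0
```

Call:
{"method": "move_arm", "body": {
  "commands": [
    {"grip": 0, "x": 0, "y": 0, "z": -0.008, "rx": 0, "ry": 0, "rz": 0},
    {"grip": 0, "x": 0, "y": 0, "z": -0.012, "rx": 0, "ry": 0, "rz": 0},
    {"grip": 0, "x": 0, "y": 0, "z": 0, "rx": 0, "ry": 0, "rz": 0},
    {"grip": 0, "x": -0.0159, "y": -0.0132, "z": 0, "rx": 0, "ry": 0, "rz": 0},
    {"grip": 0, "x": -0.0159, "y": -0.0132, "z": 0, "rx": 0, "ry": 0, "rz": 0},
    {"grip": 0, "x": -0.0159, "y": -0.0132, "z": 0, "rx": 0, "ry": 0, "rz": 0},
    {"grip": 0, "x": -0.0159, "y": -0.0132, "z": 0, "rx": 0, "ry": 0, "rz": 0},
    {"grip": 0, "x": 0, "y": 0, "z": 0, "rx": 0, "ry": 0, "rz": 0},
    {"grip": 0, "x": 0, "y": 0, "z": 0, "rx": 0, "ry": 0, "rz": 0},
    {"grip": 0, "x": 0, "y": 0, "z": 0, "rx": 0, "ry": 0, "rz": 0}
  ]
}}

```text
time_s: 13.3
ee_pos: [0.5281, -0.1967, 0.1135]
ee_rot: [[-0.914, 0.405, -0.001], [0.405, 0.914, 0.001], [0.002, -0.0, -1.0]]
contact_force: [-0.4, -0.2, 0.2]
finger_gap: -0.0001
```

```bash
python3 -c "
from h import *
plan();snap('s12.png',260,180,80,8,1.3)"
```

```text
t 13.3 p [ 0.5281 -0.1967  0.1135] F [-0.4 -0.2  0.2] gap -0.0001
a [ 0.6048 -0.0349  0.15  ] tool d to z.15: [-0.0046  0.1791 -0.0365]
b [ 0.5246 -0.0544  0.15  ] tool d to z.15: [ 0.0609  0.1287 -0.0364]
c [ 0.4925 -0.1231  0.15  ] tool d to z.15: [ 0.0624  0.053  -0.0364]
d [ 0.5292 -0.1971  0.15  ] tool d to z.15: [-0.0011  0.0001 -0.0365]
e [ 0.6094 -0.1776  0.15  ] tool d to z.15: [-0.0666  0.0504 -0.0366]
f [ 0.6415 -0.1089  0.15  ] tool d to z.15: [-0.0681  0.1262 -0.0366]
[281.56983107 243.30781809]
```

View pics/s12.png

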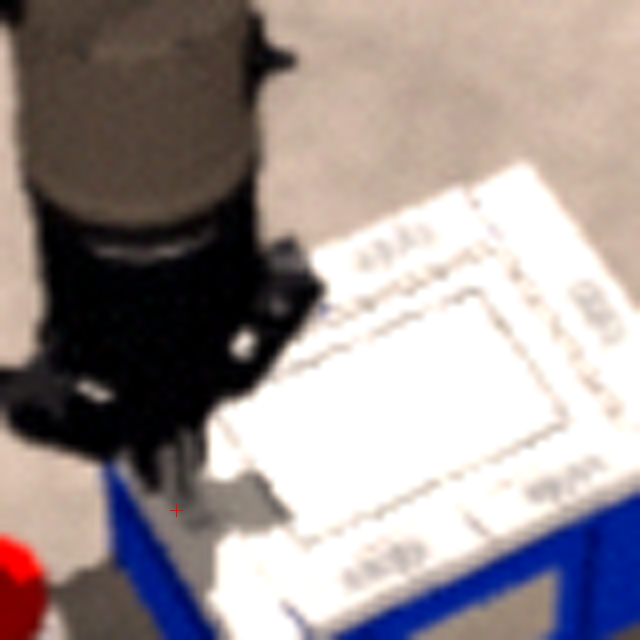

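Call:
{"method": "move_arm", "body": {
  "commands": [
    {"grip": 0, "x": -0.001, "y": 0, "z": 0.005, "rx": 0, "ry": 0, "rz": 0},
    {"grip": 0, "x": 0, "y": 0, "z": 0.005, "rx": 0, "ry": 0, "rz": 0},
    {"grip": 0, "x": 0, "y": 0, "z": 0.001, "rx": 0, "ry": 0, "rz": 0},
    {"grip": 0, "x": 0, "y": 0, "z": 0.001, "rx": 0, "ry": 0, "rz": 0},
    {"grip": 0, "x": 0, "y": 0, "z": 0.001, "rx": 0, "ry": 0, "rz": 0},
    {"grip": 0, "x": 0, "y": 0, "z": 0.001, "rx": 0, "ry": 0, "rz": 0}
  ]
}}

```text
time_s: 13.85
ee_pos: [0.5296, -0.1979, 0.1005]
ee_rot: [[-0.914, 0.405, 0.0], [0.405, 0.914, -0.0], [-0.0, -0.0, -1.0]]
contact_force: [-1.2, 0.9, 4.3]
finger_gap: -0.0
```

Call:
{"method": "move_arm", "body": {
  "commands": [
    {"grip": 0, "x": 0, "y": 0, "z": 0.001, "rx": 0, "ry": 0, "rz": 0},
    {"grip": 0, "x": 0, "y": 0, "z": 0.001, "rx": 0, "ry": 0, "rz": 0}
  ]
}}

```text
time_s: 14.02
ee_pos: [0.5296, -0.1979, 0.0982]
ee_rot: [[-0.914, 0.405, 0.0], [0.405, 0.914, -0.0], [-0.0, -0.0, -1.0]]
contact_force: [0.1, -0.3, -0.0]
finger_gap: 0.0
```

Call:
{"method": "move_arm", "body": {
  "commands": [
    {"grip": 0, "x": 0, "y": 0, "z": 0.001, "rx": 0, "ry": 0, "rz": 0},
    {"grip": 0, "x": 0, "y": 0, "z": 0.001, "rx": 0, "ry": 0, "rz": 0},
    {"grip": 0, "x": 0, "y": 0, "z": 0.001, "rx": 0, "ry": 0, "rz": 0}
  ]
}}

```text
time_s: 14.27
ee_pos: [0.5296, -0.1975, 0.0958]
ee_rot: [[-0.914, 0.405, -0.0], [0.405, 0.914, 0.001], [0.001, 0.0, -1.0]]
contact_force: [-4.9, 1.6, 18.0]
finger_gap: -0.0
```

Call:
{"method": "move_arm", "body": {
  "commands": [
    {"grip": 0, "x": 0, "y": 0, "z": 0.001, "rx": 0, "ry": 0, "rz": 0},
    {"grip": 0, "x": 0, "y": 0, "z": 0, "rx": 0, "ry": 0, "rz": 0}
  ]
}}

```text
time_s: 14.43
ee_pos: [0.5296, -0.1975, 0.0957]
ee_rot: [[-0.914, 0.405, -0.0], [0.405, 0.914, 0.001], [0.0, 0.001, -1.0]]
contact_force: [-6.2, 2.3, 17.0]
finger_gap: 0.0001
```

Section d is flush at 0.0957. Next is e, a tool shift of (-0.0655, +0.0503).

Call:
{"method": "move_arm", "body": {
  "commands": [
    {"grip": 0, "x": 0, "y": 0, "z": -0.008, "rx": 0, "ry": 0, "rz": 0},
    {"grip": 0, "x": 0, "y": 0, "z": -0.012, "rx": 0, "ry": 0, "rz": 0},
    {"grip": 0, "x": 0, "y": 0, "z": 0, "rx": 0, "ry": 0, "rz": 0},
    {"grip": 0, "x": -0.0163, "y": 0.0126, "z": 0, "rx": 0, "ry": 0, "rz": 0},
    {"grip": 0, "x": -0.0163, "y": 0.0126, "z": 0, "rx": 0, "ry": 0, "rz": 0},
    {"grip": 0, "x": -0.0163, "y": 0.0126, "z": 0, "rx": 0, "ry": 0, "rz": 0},
    {"grip": 0, "x": -0.0163, "y": 0.0126, "z": 0, "rx": 0, "ry": 0, "rz": 0},
    {"grip": 0, "x": 0, "y": 0, "z": 0, "rx": 0, "ry": 0, "rz": 0},
    {"grip": 0, "x": 0, "y": 0, "z": 0, "rx": 0, "ry": 0, "rz": 0},
    {"grip": 0, "x": 0, "y": 0, "z": 0, "rx": 0, "ry": 0, "rz": 0}
  ]
}}

```text
time_s: 15.27
ee_pos: [0.6088, -0.1784, 0.1139]
ee_rot: [[-0.914, 0.405, -0.001], [0.405, 0.914, -0.0], [0.001, -0.001, -1.0]]
contact_force: [-0.9, 0.3, 0.2]
finger_gap: -0.0004
```

```bash
python3 -c "
from h import *
plan();snap('s13.png',260,190,90,7,1.2)"
```

```text
t 15.27 p [ 0.6088 -0.1784  0.1139] F [-0.9  0.3  0.2] gap -0.0004
a [ 0.6048 -0.0349  0.15  ] tool d to z.15: [ 0.0618  0.1296 -0.0361]
b [ 0.5246 -0.0544  0.15  ] tool d to z.15: [ 0.1273  0.0792 -0.036 ]
c [ 0.4925 -0.1231  0.15  ] tool d to z.15: [ 0.1287  0.0034 -0.036 ]
d [ 0.5292 -0.1971  0.15  ] tool d to z.15: [ 0.0652 -0.0494 -0.036 ]
e [ 0.6094 -0.1776  0.15  ] tool d to z.15: [-0.0003  0.001  -0.0361]
f [ 0.6415 -0.1089  0.15  ] tool d to z.15: [-0.0017  0.0768 -0.0362]
[307.11405825 252.58094692]
```

View pics/s13.png

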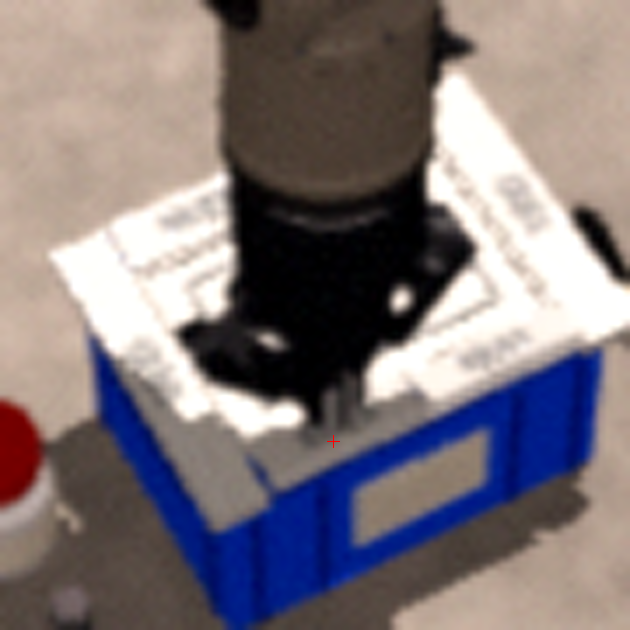

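The tip is over pad e at (333,425), and e is visibly still standing. Pressing.

Call:
{"method": "move_arm", "body": {
  "commands": [
    {"grip": 0, "x": 0, "y": 0.001, "z": 0.005, "rx": 0, "ry": 0, "rz": 0},
    {"grip": 0, "x": 0, "y": 0, "z": 0.005, "rx": 0, "ry": 0, "rz": 0},
    {"grip": 0, "x": 0, "y": 0, "z": 0.001, "rx": 0, "ry": 0, "rz": 0},
    {"grip": 0, "x": 0, "y": 0, "z": 0.001, "rx": 0, "ry": 0, "rz": 0},
    {"grip": 0, "x": 0, "y": 0, "z": 0.001, "rx": 0, "ry": 0, "rz": 0},
    {"grip": 0, "x": 0, "y": 0, "z": 0.001, "rx": 0, "ry": 0, "rz": 0}
  ]
}}

```text
time_s: 15.82
ee_pos: [0.6105, -0.1778, 0.1008]
ee_rot: [[-0.914, 0.405, 0.001], [0.405, 0.914, -0.001], [-0.001, -0.0, -1.0]]
contact_force: [1.7, -0.9, 3.0]
finger_gap: -0.0003
```

Call:
{"method": "move_arm", "body": {
  "commands": [
    {"grip": 0, "x": 0, "y": 0, "z": 0.001, "rx": 0, "ry": 0, "rz": 0},
    {"grip": 0, "x": 0, "y": 0, "z": 0.001, "rx": 0, "ry": 0, "rz": 0},
    {"grip": 0, "x": 0, "y": 0, "z": 0.001, "rx": 0, "ry": 0, "rz": 0}
  ]
}}

```text
time_s: 16.07
ee_pos: [0.6099, -0.1769, 0.097]
ee_rot: [[-0.914, 0.405, -0.0], [0.405, 0.914, 0.0], [0.0, 0.0, -1.0]]
contact_force: [-0.3, 0.1, 0.5]
finger_gap: 0.0002
```

Call:
{"method": "move_arm", "body": {
  "commands": [
    {"grip": 0, "x": 0, "y": 0, "z": 0.001, "rx": 0, "ry": 0, "rz": 0},
    {"grip": 0, "x": 0, "y": 0, "z": 0.001, "rx": 0, "ry": 0, "rz": 0},
    {"grip": 0, "x": 0, "y": 0, "z": 0.001, "rx": 0, "ry": 0, "rz": 0},
    {"grip": 0, "x": 0, "y": 0, "z": 0, "rx": 0, "ry": 0, "rz": 0}
  ]
}}

```text
time_s: 16.4
ee_pos: [0.6102, -0.177, 0.0959]
ee_rot: [[-0.914, 0.405, 0.0], [0.405, 0.914, 0.001], [-0.0, 0.001, -1.0]]
contact_force: [-3.5, 2.3, 16.1]
finger_gap: 0.0002
```

Call:
{"method": "move_arm", "body": {
  "commands": [
    {"grip": 0, "x": 0, "y": 0, "z": -0.008, "rx": 0, "ry": 0, "rz": 0},
    {"grip": 0, "x": 0, "y": 0, "z": -0.012, "rx": 0, "ry": 0, "rz": 0},
    {"grip": 0, "x": 0, "y": 0, "z": 0, "rx": 0, "ry": 0, "rz": 0},
    {"grip": 0, "x": -0.0003, "y": 0.019, "z": 0, "rx": 0, "ry": 0, "rz": 0},
    {"grip": 0, "x": -0.0003, "y": 0.019, "z": 0, "rx": 0, "ry": 0, "rz": 0},
    {"grip": 0, "x": -0.0003, "y": 0.019, "z": 0, "rx": 0, "ry": 0, "rz": 0},
    {"grip": 0, "x": -0.0003, "y": 0.0187, "z": 0, "rx": 0, "ry": 0, "rz": 0},
    {"grip": 0, "x": 0, "y": 0, "z": 0, "rx": 0, "ry": 0, "rz": 0},
    {"grip": 0, "x": 0, "y": 0, "z": 0, "rx": 0, "ry": 0, "rz": 0},
    {"grip": 0, "x": 0, "y": 0, "z": 0, "rx": 0, "ry": 0, "rz": 0}
  ]
}}

```text
time_s: 17.23
ee_pos: [0.6413, -0.1094, 0.1141]
ee_rot: [[-0.914, 0.405, -0.001], [0.405, 0.914, -0.001], [0.0, -0.001, -1.0]]
contact_force: [-0.4, -0.2, -0.7]
finger_gap: -0.0001
```

```bash
python3 -c "
from h import *
plan();snap('s14.png',260,190,90,7,1.2)"
```

```text
t 17.23 p [ 0.6413 -0.1094  0.1141] F [-0.4 -0.2 -0.7] gap -0.0001
a [ 0.6048 -0.0349  0.15  ] tool d to z.15: [ 0.0635  0.0533 -0.036 ]
b [ 0.5246 -0.0544  0.15  ] tool d to z.15: [ 0.129   0.0029 -0.0359]
c [ 0.4925 -0.1231  0.15  ] tool d to z.15: [ 0.1304 -0.0729 -0.0358]
d [ 0.5292 -0.1971  0.15  ] tool d to z.15: [ 0.0669 -0.1257 -0.0358]
e [ 0.6094 -0.1776  0.15  ] tool d to z.15: [ 0.0015 -0.0753 -0.0359]
f [ 0.6415 -0.1089  0.15  ] tool d to z.15: [ 0.      0.0005 -0.0359]
[329.62198736 241.99088459]
```

View pics/s14.png

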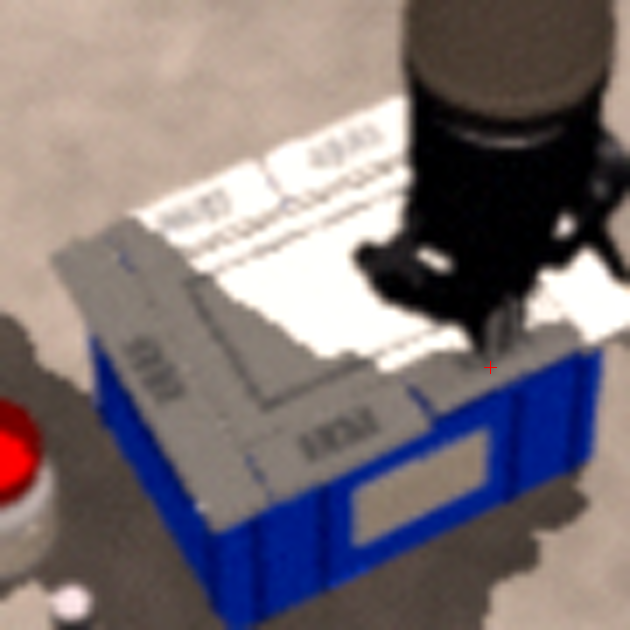

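Sections d and e look flush now, while f steps up at (425,400) and is still standing. Pressing f.

Call:
{"method": "move_arm", "body": {
  "commands": [
    {"grip": 0, "x": 0, "y": 0, "z": 0.005, "rx": 0, "ry": 0, "rz": 0},
    {"grip": 0, "x": 0, "y": 0, "z": 0.005, "rx": 0, "ry": 0, "rz": 0},
    {"grip": 0, "x": 0, "y": 0, "z": 0.001, "rx": 0, "ry": 0, "rz": 0},
    {"grip": 0, "x": 0, "y": 0, "z": 0.001, "rx": 0, "ry": 0, "rz": 0},
    {"grip": 0, "x": 0, "y": 0, "z": 0.001, "rx": 0, "ry": 0, "rz": 0},
    {"grip": 0, "x": 0, "y": 0, "z": 0.001, "rx": 0, "ry": 0, "rz": 0}
  ]
}}

```text
time_s: 17.78
ee_pos: [0.6423, -0.1095, 0.1008]
ee_rot: [[-0.914, 0.406, 0.001], [0.406, 0.914, -0.001], [-0.002, -0.0, -1.0]]
contact_force: [0.3, -1.3, 1.7]
finger_gap: -0.0002
```

Call:
{"method": "move_arm", "body": {
  "commands": [
    {"grip": 0, "x": 0, "y": 0, "z": 0.001, "rx": 0, "ry": 0, "rz": 0},
    {"grip": 0, "x": 0, "y": 0, "z": 0.001, "rx": 0, "ry": 0, "rz": 0},
    {"grip": 0, "x": 0, "y": 0, "z": 0.001, "rx": 0, "ry": 0, "rz": 0}
  ]
}}

```text
time_s: 18.03
ee_pos: [0.6416, -0.108, 0.0969]
ee_rot: [[-0.914, 0.405, -0.0], [0.405, 0.914, 0.0], [0.001, 0.0, -1.0]]
contact_force: [0.4, -0.9, 0.7]
finger_gap: 0.0001
```

Call:
{"method": "move_arm", "body": {
  "commands": [
    {"grip": 0, "x": 0, "y": 0, "z": 0.001, "rx": 0, "ry": 0, "rz": 0},
    {"grip": 0, "x": 0, "y": 0, "z": 0.001, "rx": 0, "ry": 0, "rz": 0},
    {"grip": 0, "x": 0, "y": 0, "z": 0.001, "rx": 0, "ry": 0, "rz": 0},
    {"grip": 0, "x": 0, "y": 0, "z": 0, "rx": 0, "ry": 0, "rz": 0}
  ]
}}

```text
time_s: 18.37
ee_pos: [0.642, -0.108, 0.0959]
ee_rot: [[-0.914, 0.405, 0.0], [0.405, 0.914, 0.001], [0.0, 0.001, -1.0]]
contact_force: [-5.2, 1.5, 15.4]
finger_gap: 0.0004
```

Call:
{"method": "move_arm", "body": {
  "commands": [
    {"grip": 0, "x": 0, "y": 0, "z": -0.008, "rx": 0, "ry": 0, "rz": 0},
    {"grip": 0, "x": 0, "y": 0, "z": -0.02, "rx": 0, "ry": 0, "rz": 0},
    {"grip": 0, "x": 0, "y": 0, "z": -0.03, "rx": 0, "ry": 0, "rz": 0},
    {"grip": 0, "x": 0, "y": 0, "z": -0.03, "rx": 0, "ry": 0, "rz": 0},
    {"grip": 0, "x": 0.02, "y": 0.016, "z": -0.02, "rx": 0, "ry": 0, "rz": 0},
    {"grip": 0, "x": 0.025, "y": 0.02, "z": 0, "rx": 0, "ry": 0, "rz": 0},
    {"grip": 0, "x": 0.025, "y": 0.02, "z": 0, "rx": 0, "ry": 0, "rz": 0},
    {"grip": 0, "x": 0.025, "y": 0.02, "z": 0, "rx": 0, "ry": 0, "rz": 0},
    {"grip": 0, "x": 0.025, "y": 0.02, "z": 0, "rx": 0, "ry": 0, "rz": 0},
    {"grip": 0, "x": 0.025, "y": 0.02, "z": 0, "rx": 0, "ry": 0, "rz": 0},
    {"grip": 0, "x": 0.025, "y": 0.02, "z": 0, "rx": 0, "ry": 0, "rz": 0}
  ]
}}

```text
time_s: 19.28
ee_pos: [0.5398, 0.0863, 0.2019]
ee_rot: [[-0.915, 0.404, -0.001], [0.404, 0.915, 0.0], [0.001, -0.0, -1.0]]
contact_force: [0.4, 0.4, 0.7]
finger_gap: -0.0002
```

Call:
{"method": "move_arm", "body": {
  "commands": [
    {"grip": 0, "x": 0.025, "y": 0.02, "z": 0, "rx": 0, "ry": 0, "rz": 0},
    {"grip": 0, "x": 0.025, "y": 0.02, "z": 0, "rx": 0, "ry": 0, "rz": 0},
    {"grip": 0, "x": 0.025, "y": 0.02, "z": 0, "rx": 0, "ry": 0, "rz": 0},
    {"grip": 0, "x": 0.025, "y": 0.02, "z": 0, "rx": 0, "ry": 0, "rz": 0},
    {"grip": 0, "x": 0.025, "y": 0.02, "z": 0, "rx": 0, "ry": 0, "rz": 0},
    {"grip": 0, "x": 0.025, "y": 0.02, "z": 0, "rx": 0, "ry": 0, "rz": 0},
    {"grip": 0, "x": 0.025, "y": 0.02, "z": 0, "rx": 0, "ry": 0, "rz": 0},
    {"grip": 0, "x": 0.025, "y": 0.02, "z": 0, "rx": 0, "ry": 0, "rz": 0},
    {"grip": 0, "x": 0, "y": 0, "z": 0, "rx": 0, "ry": 0, "rz": 0},
    {"grip": 0, "x": 0, "y": 0, "z": 0, "rx": 0, "ry": 0, "rz": 0},
    {"grip": 0, "x": 0, "y": 0, "z": 0, "rx": 0, "ry": 0, "rz": 0}
  ]
}}

```text
time_s: 20.2
ee_pos: [0.4231, 0.3114, 0.2019]
ee_rot: [[-0.915, 0.405, -0.001], [0.405, 0.915, -0.001], [0.0, -0.001, -1.0]]
contact_force: [0.6, -0.4, -0.2]
finger_gap: 0.0
```

Run:
```python
from h import *
plan()
s=manip.read_camera("scene")["frame"];t=manip.read_camera("top")["frame"]
cv2.imwrite("pics/scf.png",cv2.resize(s[190:290,240:370],None,fx=6,fy=6,interpolation=cv2.INTER_CUBIC))
cv2.imwrite("pics/topf.png",t)
t0=cv2.imread("pics/top0.png");s0=cv2.imread("pics/scene0.png")
for a,b,r in((t0,t,(125,245,290,430)),):
    d=cv2.absdiff(a,b).max(2)[r[0]:r[1],r[2]:r[3]];print((d>40).sum())
    g=np.hstack([a[r[0]:r[1],r[2]:r[3]],b[r[0]:r[1],r[2]:r[3]]]);cv2.imwrite("pics/cmp.png",cv2.resize(g,(800,343),interpolation=2))
```

```text
t 20.2 p [0.4231 0.3114 0.2019] F [ 0.6 -0.4 -0.2] gap 0.0
a [ 0.6048 -0.0349  0.15  ] tool d to z.15: [-0.3063 -0.2431  0.0522]
b [ 0.5246 -0.0544  0.15  ] tool d to z.15: [-0.2407 -0.2934  0.0523]
c [ 0.4925 -0.1231  0.15  ] tool d to z.15: [-0.2392 -0.3692  0.0524]
d [ 0.5292 -0.1971  0.15  ] tool d to z.15: [-0.3027 -0.4221  0.0524]
e [ 0.6094 -0.1776  0.15  ] tool d to z.15: [-0.3682 -0.3718  0.0523]
f [ 0.6415 -0.1089  0.15  ] tool d to z.15: [-0.3697 -0.296   0.0522]
282
```

View pics/scf.png

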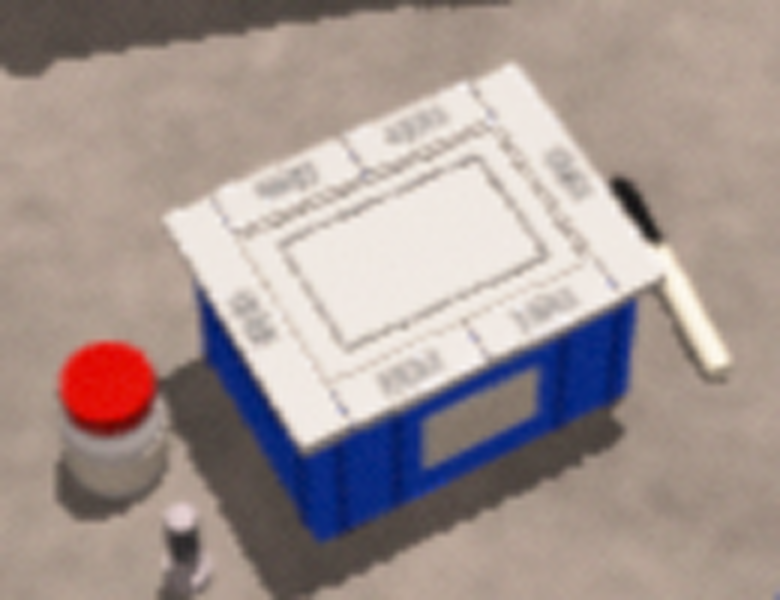

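View pics/cmp.png

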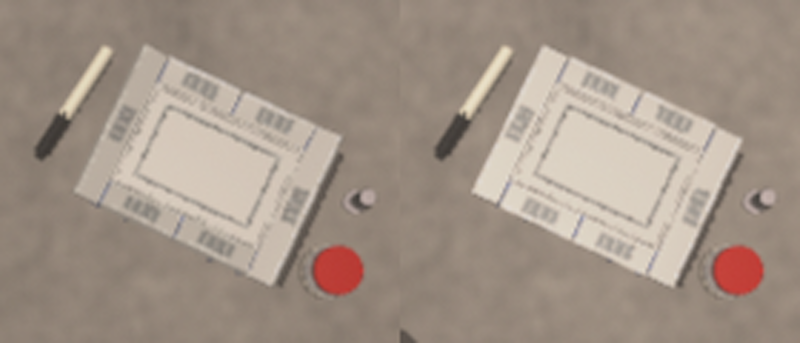

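View pics/topf.png

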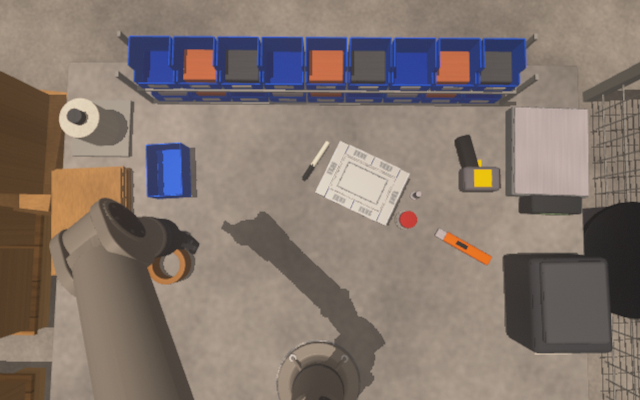

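The final views show straight rim edges and even shading on all six sections. The bin, marker, jar and bolt have not moved, and the hand is clear at z = 0.20. Handing in.

```bash
python3 -c "
from workcell import manip
print(manip.sign_off())"
```

```text
the job is handed in; nothing more can be done
None
```

I pressed the six lid sections a to f in turn with the shut fingertips and handed the job in at about 20 s. No verdict came back, so the checks below are my own.

- **Clicks:** I watched a's push-back rise to about 7 N and then fall away as it tripped. The others also showed lower force before the stop. All six ended on a hard stop at the same reported height, 0.0957 to 0.0959 m, at 15 to 20 N.
- **Final pictures:** All six sections lie flush, with straight outer edges and even shading. The bin and the things beside it look unmoved. I compared them by eye and did not measure their positions. The hand is 0.20 m up, well away from the lid, with about zero force.

**Disagreements:**
- Contact came about 20 mm lower than the reported tip position implied; the flush stop was at 0.096 m instead of the expected 0.121 m. I had to find the first contact by slow descent and force.
- The two cameras differed by about 5 mm on the pad positions, so I used the mean.
- On the first try at a, the hand stopped about 7 mm too far out. I corrected this before it touched anything.

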